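Empty and shut down the bread warmer

TASK

Closing time at the bakery counter: turn the bread warmer's dial fully anticlockwise to off, then swing its latch lever clear of the lid, open the lid all the way and move every roll from the warmer onto the red tray, each lying flat in a single layer inside the rim. Then shut the lid completely and swing the latch lever fully back across it, leaving the dial off and the other things on the counter where they are.

Things in the scene. Friction and masses are not known exactly. Their poses are not given: they have to be found in the camera images.
- warmer: Low bread warmer fixed to the counter, 160 (x) x 400 (y) x 87 high; origin: centre of its underside; front is -x, towards the robot. Chamber under the lid: y -92 to 192, x -72 to 72, floor at 35, wall tops at 87; three troughs along x, 58 wide, centred at y = -36, 50, 136, between ribs 8 high, 26 to 28 wide. Steel control panel at y -200 to -92, top at 87, with dial and latch pivot.
- dial (a joint): Heat dial on the panel, rad: 0 = off, its end stop fully anticlockwise seen from above; grows clockwise to 2.8; at the start between 1.2 and 2.6. About 0.06 N m of friction; stays where it is left.
- dial_grip (a point): On the dial's upright axis at grip height, 124 above the counter; warmer frame x = 38, y = -150. The grip bar is 46 long along this point's x (turns with the dial), 14 wide along its y, 32 high, its top 7 above this point; disc of 48 diameter below it, its top 23 below this point.
- latch (a joint): Flat steel latch lever on an upright pivot on the panel (warmer frame x = -40, y = -125), rad: 0 = along the warmer's +y, across the lid's edge, holding the lid shut; grows anticlockwise seen from above to 1.7; at 1.57 it points to the front (-x). Clears the lid fully from 1.35 on. At the start 0 to 0.12. Friction 0.12 N m; stays where it is left.
- latch_post (a point): On the axis of the latch's upright round post (16 diameter, 60 from the pivot), 125 above the counter, 22 above the lever's top, 16 below the post's top. Lever 18 wide, 6 thick, reaching 85 from the pivot, about 2 above the shut lid.
- lid (a joint): Hinged glass lid, rad: 0 = shut, grows as its front rises, 1.7 = fully open (just past upright, its stop). Stiff hinge: 0.6 N m of friction, stays where it is left; mass 0.45 kg.
- lid_bar (a point): Middle of the lid's bar handle: round bar 12 in diameter along the warmer's y, 116 long (100 free between its two arms), 38 in front of the lid's front edge, 198 from the hinge line; 91.5 above the counter when shut. Can be pinched from above, one finger either side; turns freely in the pinch while the lid swings.
- lid_hinge (a point): Middle of the lid's hinge line (along the warmer's y): warmer frame x = 80, y = 52, z = 87.5. Lid 160 deep, 296 wide, 8 thick, in front of it; when shut the bar's axis is 198 in front of and 4 above it. The point's axes turn with the lid; with the lid shut they match the warmer's.
- tray: Red plastic serving tray, loose, 0.9 kg, 220 (its x) x 320 (its y), floor 5 thick, walls 5 thick, rim 18 high. Origin: centre of its underside. Its y runs roughly along the world x axis.
- roll_a: Crusty bread roll, stiff, brown with three pale cuts on top, 100 (its x) x 44 (its y) x 42 high, about 90 g. Origin at its middle. At the start it lies along the x of a trough in the shut warmer. Absent in some runs.
- roll_b: Crusty bread roll, stiff, brown with three pale cuts on top, 100 (its x) x 44 (its y) x 42 high, about 90 g. Origin at its middle. At the start it lies along the x of a trough in the shut warmer. Absent in some runs.
- roll_c: Crusty bread roll, stiff, brown with three pale cuts on top, 100 (its x) x 44 (its y) x 42 high, about 90 g. Origin at its middle. At the start it lies along the x of a trough in the shut warmer. Absent in some runs.
- cup_tall: Bystander, to be left alone: white paper cup with a black top, 110 high, 84 across. Origin: centre of its underside.
- cup_small: Bystander, to be left alone: white paper cup with a black top, 80 high, 72 across. Origin: centre of its underside.
- jam_jar: Bystander, to be left alone: amber glass jar, 90 high, 72 across. Origin: centre of its underside.
- card_stand: Bystander, to be left alone: price card standing in a dark wooden foot 50 x 70, 76 high. Origin: centre of its underside.
- plate: Bystander, to be left alone: white plate, 140 across, 22 high. Origin: centre of its underside.
- napkin_box: Bystander, to be left alone: dark steel napkin box 120 x 100 x 100 high. Origin: centre of its underside.

How it is judged:
By the outcome, as a careful person would: the job done as asked, in the order asked, and still so for the second after the job is handed in, with the robot touching nothing.
Of roll_a, roll_b, roll_c only 2 to 3 are there at a start; the rules pass over those that are not, and their reading is None.
At some moment in a run one of roll_a, roll_b, roll_c may be knocked a few centimetres aside while the robot is not near it.
Once in a run the grip may slacken for a moment while it holds something.
It also fails if it takes over 210 s, if anything falls off the work surface, if the arm or the gripper's body presses on something with over 40 N, if the wrist force passes 120 N, or if a joint passes its speed limit or range.

ROBOT

A 6-joint arm with a two-finger parallel gripper is mounted at the origin on the work surface. World frame = base frame: x ahead of the robot, y to its left, z up, the work surface at z = 0. Lengths are in m, angles in rad, forces in N, time in s.
With the tool pointing down it reaches from about 0.375 to 0.975 m from the base axis. Payload 3.8 kg.
Tool frame: the origin (TCP) lies at the centre of the arm's flange, where the gripper is bolted on; the fingertips stand 173 mm ahead of it and the grasp point (between the pads) lies 155 mm ahead of it (bot.tip_reach is the distance from the TCP to the fingertips, in m); z points along the fingers, y is the line along which they close (so a half turn about z gives the same grasp; the last joint's range is limited). The gripper opens to 85 mm and grips with 20 to 120 N. Pads are 22 mm wide; open, the fingers measure 114 mm over their backs; the gripper's body (76 mm by 85 mm) begins 54 mm behind the grasp point. The pads swing forward as they close: fully open they stand 13 mm farther back than shut.
Start: joints at [1.168, 0.264, 1.604, -0, 1.274, -0.037], TCP at [0.241, 0.63, 0.405] pointing down, gripper open.
Joint ranges: [-2.63, 2.63], [-0.94, 2.18], [0.31, 2.57], [-1.31, 4.45], [0, 2.66], [-2.55, 2.55]. Speed limits (rad/s): [2.57, 2.57, 3.14, 3.14, 3.14, 3.14].

INTERFACE

Orientations are given as a rotation vector (axis times angle).
In Python, from workcell import bot gives the robot as it stands.
- The arm moves only by the tool drive_tool, never from a script. Its arguments are lists of equal length, an entry for each row: "claw": the finger opening in mm, from 0 to 85.4; "slide": the shift along the world's x, y, z each as a share of 0.5 m, from -1 to 1, a list of three; "yaw": the turn about the world's z as a share of 180 degrees, from -1 to 1. A call has 1 to 8 rows; each row is the pose to reach, as a shift and turn from the pose commanded when the call began, turning the shorter way round; what a row does not reach only later rows make up. A row lasts 1/12 s, in which the tool goes at most 41.7 mm and 7.16 degrees, less where a joint would pass 70% of its speed; a pose out of reach is approached as far as the arm can. A call with a number of a shift or a turn outside -1 to 1 is refused whole. A call with a gripper value outside its range is refused whole. The fingers move at their own pace and stop on an object; "newtons" is the grip in N (left out, the last holds). Time passes only in rows, so rows that repeat a pose let the fingers close. It gives the time, the measured TCP pose, the force, the opening and the grip force at its end, in the units of the state.
- bot.read_state(): the state, without advancing time (a new reading comes with each control period).
- bot.read_camera(name): name is "scene" or "top" or "wrist"; returns a dict with "color" (420x560x3 uint8, red, green, blue), "depth" (420x560 float32, m along the optical axis (not along the pixel's ray), 0 where there is no reading), "mtx" (3x3 intrinsics, pixels), "eye" and "rotation" of the camera in the world. Camera axes: x right, y up, looking along -z (the intrinsics and any distortion apply to the point x, -y, -z); pixel columns grow to the right and rows downward; lengths in m; the calibration is good to about 2 mm. A picture is of the moment at which its call begins.
- bot.finish_job(): hands the job in; it is judged then, once.
The state is a dict: "time": time; "q": joint angles; "joint_vel": joint speeds; "joint_torque": joint torques, N m; "tool_pos": TCP position; "tcp_rot": TCP orientation; "wrist_force": force on the tool from outside, world axes, zero at the start; "torque": the same for the moment, N m; "width": opening from 0.0 (shut) to 1.0 (fully open); "grip_force": force on a finger pad.
Only numpy, scipy, OpenCV 4.12 (cv2) and the standard library are available. Lean on these libraries where they do the work, as an engineer would, in place of code of your own. Each camera call takes 0.05 s, during which the arm holds its last target. There are 200 camera calls.

## Working session

There is one attempt and no reset: what is moved stays moved. The work goes in short steps, Python scripts to look and compute and a tool call to move; the robot and the scene stay as the last step left them, time stands still between calls to the robot, and variables do not carry over. Pictures are saved under pics/ and viewed, at most 14 in all, crops included, and the job is handed in when it is done.

Besides the shell and the picture viewer there is one more tool, called after ">>>" in YAML: its name, and indented under it one key for each argument. drive_tool: Moves the arm, as the interface text tells. Shift numbers are shares of 0.5 m and turn numbers shares of 180 degrees, none past 1 either way. Its arguments: {"type":"object","properties":{"claw":{"type":"array","items":{"type":"number"}},"slide":{"type":"array","items":{"type":"array","items":{"type":"number"}}},"yaw":{"type":"array","items":{"type":"number"}},"newtons":{"type":"number"}},"required":["claw","slide","yaw"]}

```bash
ls; mkdir -p pics; cat > h.py <<'E'
from workcell import bot
import numpy as np, cv2
def snap(name,fn,crop=None,scale=1):
    d=bot.read_camera(name); np.savez('pics/'+fn+'.npz',**{k:np.array(v) for k,v in d.items()})
    im=cv2.cvtColor(d['color'],cv2.COLOR_RGB2BGR); cv2.imwrite('pics/'+fn+'.png',im); return d
def load(fn): return np.load('pics/'+fn+'.npz')
def px(d,u,v,z=None,r=1):
    K=d['mtx'];R=d['rotation'];R=np.array(R);e=np.array(d['eye'])
    ray=R@np.array([(u-K[0,2])/K[0,0],-(v-K[1,2])/K[1,1],-1.])
    if z is None:
        p=d['depth'][int(v)-r:int(v)+r+1,int(u)-r:int(u)+r+1]; t=np.median(p[p>0])
    else: t=(z-e[2])/ray[2]
    return e+t*ray
def cloud(d):
    K=d['mtx'];R=np.array(d['rotation']);v,u=np.mgrid[0:420,0:560];t=d['depth']
    c=np.stack([(u-K[0,2])/K[0,0]*t,-(v-K[1,2])/K[1,1]*t,-t],-1)
    return c@R.T+np.array(d['eye'])
E
python3 - <<'E'
from h import *
for n in('top','scene'):
    d=snap(n,n+'0'); print(n,d['mtx'].tolist() if hasattr(d['mtx'],'tolist') else d['mtx'],d['eye'],d['rotation'])
print(bot.read_state())
E
```

```text
pics
top [[451.94787962267236, 0.0, 282.4311668105649], [0.0, 451.94787962267236, 207.8727707193172], [0.0, 0.0, 1.0]] [0.26287392 0.10622101 1.47373113] [ 0.15849649 -0.17674548 -1.67673967]
scene [[450.29647632054997, 0.0, 274.33011887758425], [0.0, 450.29647632054997, 209.72865283491035], [0.0, 0.0, 1.0]] [ 0.92455277 -0.52006546  1.07040963] [0.62112714 0.18133438 0.52576149]
{'time': 0.1, 'q': array([ 1.16814459e+00,  2.64695239e-01,  1.60524926e+00, -3.27256277e-05,
        1.27371230e+00, -3.69249607e-02]), 'joint_vel': array([ 0.00075652, -0.00119025, -0.00076247,  0.00034396,  0.00220291,
       -0.00099225]), 'joint_torque': array([-3.23649892e-04, -5.16709042e+01, -3.68590558e+01, -1.75199972e-05,
        6.23305037e-03,  2.54109489e-05]), 'tool_pos': array([0.24129913, 0.63006226, 0.40346804]), 'tcp_rot': array([-0.57119452, -3.08880163,  0.00317464]), 'wrist_force': array([ 0.40229903,  0.14545268, -0.20106424]), 'torque': array([-0.00883548, -0.03714531,  0.00222016]), 'grip_force': 0.0, 'width': 0.9991137541228444}
```

```bash
sed -i "s/R=d\['rotation'\];R=np.array(R)/R=cv2.Rodrigues(np.array(d['rotation'],float))[0]/; s/R=np.array(d\['rotation'\])/R=cv2.Rodrigues(np.array(d['rotation'],float))[0]/" h.py; grep -c Rodrigues h.py
```

```text
2
```

View pics/top0.png

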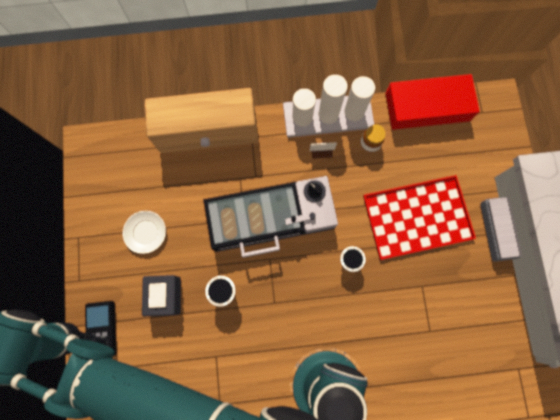

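View pics/scene0.png

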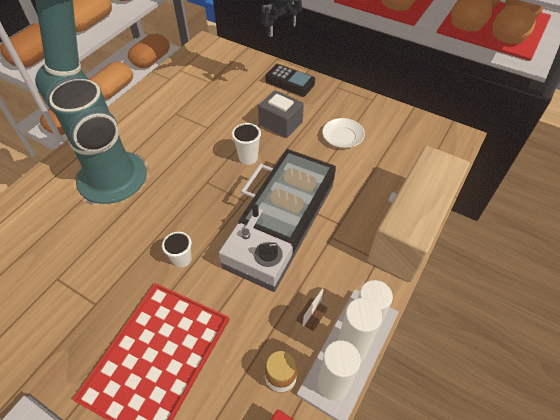

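```bash
python3 - <<'E'
from h import *
im=cv2.imread('pics/top0.png')[165:265,190:350]; a=cv2.resize(im,None,fx=5,fy=5,interpolation=cv2.INTER_CUBIC);cv2.imwrite('pics/c1.png',a)
d=load('top0');P=cloud(d)
for (u,v) in [(205,195),(212,250),(327,178),(338,228),(260,245),(315,190),(228,220),(256,217),(365,197),(454,178),(473,240),(387,258),(221,291),(353,259),(145,233)]:
    print(u,v,px(d,u,v).round(3))
E
```

```text
205 195 [ 0.649  0.325 -0.002]
212 250 [0.461 0.316 0.002]
327 178 [ 0.638 -0.078  0.087]
338 228 [ 0.487 -0.103  0.002]
260 245 [0.46  0.158 0.001]
315 190 [ 0.593 -0.031  0.127]
228 220 [0.536 0.246 0.094]
256 217 [0.536 0.159 0.094]
365 197 [ 0.578 -0.204  0.017]
454 178 [ 0.611 -0.513  0.01 ]
473 240 [ 0.398 -0.538  0.001]
387 258 [ 0.371 -0.247  0.005]
221 291 [0.322 0.284 0.109]
353 259 [ 0.374 -0.124  0.081]
145 233 [0.541 0.529 0.007]
```

View pics/c1.png

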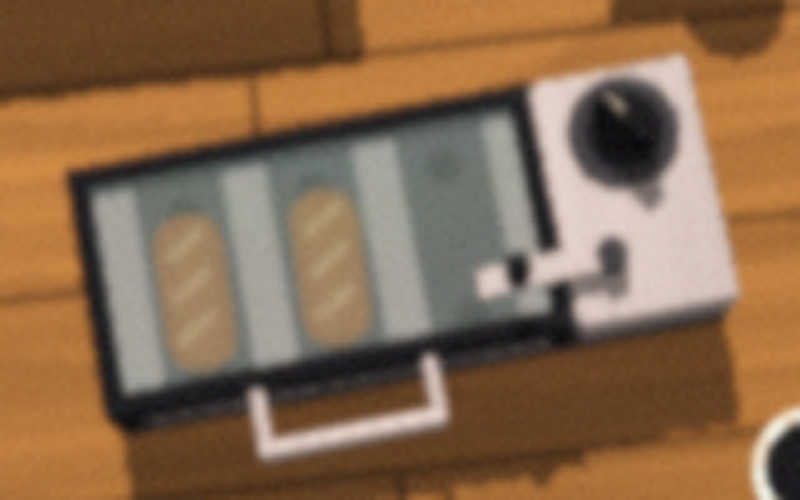

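```bash
python3 - <<'E'
from h import *
def rect(p): 
    r=cv2.minAreaRect((p[:,:2]*1000).astype(np.float32)); return np.round(r[0],1),np.round(r[1],1),round(r[2],2)
for n in('top0','scene0'):
    d=load(n);P=cloud(d).reshape(-1,3);P=P[np.array(d['depth']).ravel()>0]
    x,y,z=P.T
    b=(x>.4)&(x<.68)&(y>-.12)&(y<.34)
    s=b&(z>.09)&(z<.100); print(n,'lid+',s.sum(),rect(P[s]),np.median(z[s]))
    s=b&(z>.082)&(z<.100); print('all',s.sum(),rect(P[s]))
    s=b&(z>.115)&(x>.55); print('dial',s.sum(),rect(P[s]),P[s].mean(0).round(4),z[s].max())
    s=b&(z>.115)&(x<.55); print('post',s.sum(),rect(P[s]),P[s].mean(0).round(4),z[s].max())
    s=b&(z>.075)&(z<.11)&(x<.49); print('bar',s.sum(),rect(P[s]),P[s].mean(0).round(4))
    t=(x>.35)&(x<.65)&(y<-.16)&(y>-.6)&(z>.012)&(z<.025);print('tray',t.sum(),rect(P[t]))
    t=(x>.35)&(x<.65)&(y<-.16)&(y>-.6)&(z>.0025)&(z<.025);print('tray',t.sum(),rect(P[t]))
E
```

```text
top0 lid+ 4834 (array([529.9, 113. ]), array([205.2, 398.2]), 4.94) 0.0944807500990178
all 6140 (array([508.1, 100. ]), array([249.9, 420.7]), 4.7)
dial 81 (array([601.4, -32.3]), array([45.7, 14.6]), 39.34) [ 0.5996 -0.0321  0.1291] 0.13587570113734726
post 29 (array([514. ,  46.4]), array([12.3, 15.2]), 86.13) [0.5125 0.0462 0.1375] 0.14772600165942795
bar 1090 (array([456.5,  94.4]), array([432.3,  87.2]), 86.51) [0.4676 0.1552 0.0934]
tray 856 (array([ 474.5, -398.4]), array([275.2, 377.8]), 4.52)
tray 7229 (array([ 500. , -379.6]), array([299.8, 438.6]), 0.01)
scene0 lid+ 5428 (array([526.3, 117.9]), array([206.4, 405.2]), 4.82) 0.09582768556560417
all 6704 (array([507.5, 104.7]), array([246.6, 429.3]), 4.56)
dial 151 (array([599.1, -29.1]), array([45.5, 16.9]), 43.65) [ 0.6005 -0.0313  0.1284] 0.1373324465512349
post 62 (array([512.7,  49.5]), array([16.3, 15. ]), 82.0) [0.514  0.047  0.1342] 0.14772939614338687
bar 1067 (array([455.8,  97.4]), array([437.2,  88.1]), 86.76) [0.4666 0.1452 0.0956]
tray 1180 (array([ 471.4, -388.7]), array([271.7, 364.5]), 4.98)
tray 13844 (array([ 500.1, -368.8]), array([417. , 299.5]), 89.98)
```

```bash
cat > fit.py <<'E'
from h import *
from scipy.optimize import minimize
Q=[]
for n in('top0','scene0'):
    d=load(n);P=cloud(d).reshape(-1,3)[np.array(d['depth']).ravel()>0]
    x,y,z=P.T; b=(x>.38)&(x<.70)&(y>-.16)&(y<.36)&(abs(z)<.11)&((z<.02)|(z>.08)); 
    b&=~((x<.49)&(y>.08)&(y<.22))  # handle
    Q=P[b]
    def f(p):
        c,s=np.cos(p[2]),np.sin(p[2]);X=Q[:,:2]-p[:2];u=c*X[:,0]+s*X[:,1];v=-s*X[:,0]+c*X[:,1]
        sd=np.maximum(abs(u)-.08,abs(v)-.2)
        t=np.clip(sd/.006,-1,1); h=np.where(Q[:,2]>.05,-1,1)
        return np.mean((t-(-h))**2) if False else np.mean((t+h*1.0*(1))**2) if False else np.mean((t-h)**2)
    r=min((minimize(f,[.555,.11,a],method='Nelder-Mead',options=dict(initial_simplex=[[.555,.11,a],[.57,.11,a],[.555,.13,a],[.555,.11,a+.05]],xatol=1e-5,fatol=1e-7)) for a in(.05,.09,.13)),key=lambda r:r.fun)
    x0,y0,a=r.x;print(n,'warmer',r.x.round(4),r.fun)
    R=np.array([[np.cos(a),-np.sin(a)],[np.sin(a),np.cos(a)]])
    for k,p in dict(dial=(.038,-.15),pivot=(-.04,-.125),bar=(-.118,.052)).items(): print(k,(R@p+[x0,y0]).round(4))
    bgr=d['color'][...,::-1].astype(int); m=((bgr[...,2]>140)&(bgr[...,1]<70)).astype(np.uint8)
    m=cv2.morphologyEx(m,cv2.MORPH_CLOSE,np.ones((15,15)))
    C=cloud(d); m[(C[...,1]<-.6)|(C[...,0]>.68)|(C[...,0]<.3)]=0
    k,l,st,_=cv2.connectedComponentsWithStats(m); i=1+st[1:,4].argmax()
    c=max(cv2.findContours((l==i).astype(np.uint8),0,1)[0],key=len)[:,0]
    w=np.array([px(d,u,v,z=.016)[:2]*1000 for u,v in c]).astype(np.float32)
    print('tray',cv2.minAreaRect(w))
E
python3 fit.py
```

```text
top0 warmer [0.5525 0.1138 0.0822] 0.06723354285713047
dial [ 0.6027 -0.0326]
pivot [ 0.5229 -0.0141]
bar [0.4307 0.1559]
tray ((493.2529296875, -369.1126708984375), (221.73709106445312, 325.8014221191406), 5.752006530761719)
scene0 warmer [0.548  0.1196 0.0803] 0.11867748210871165
dial [ 0.5979 -0.0269]
pivot [ 0.5182 -0.0082]
bar [0.4262 0.1619]
tray ((496.30108642578125, -370.9830322265625), (229.5579833984375, 330.02496337890625), 6.191610336303711)
```

>>> drive_tool:
  claw: [60,60,60,60,60,60,60,60]
  slide:
    - [0.24,-0.44,0]
    - [0.24,-0.44,0]
    - [0.24,-0.44,0]
    - [0.24,-0.44,0]
    - [0.24,-0.44,0]
    - [0.24,-0.44,0]
    - [0.24,-0.44,0]
    - [0.24,-0.44,0]
  yaw: [-0.22,-0.22,-0.22,-0.22,-0.22,-0.22,-0.22,-0.22]

```text
time: 0.77
tool_pos: [0.3624, 0.4084, 0.4044]
tcp_rot: [-1.589, -2.71, 0.001]
wrist_force: [-0.6, 0.5, -0.9]
width: 0.702
grip_force: 0.0
```

>>> drive_tool:
  claw: [60,60,60,60,60,60,60,60]
  slide:
    - [0.24,-0.44,0]
    - [0.24,-0.44,0]
    - [0.24,-0.44,0]
    - [0.24,-0.44,0]
    - [0.24,-0.44,0]
    - [0.24,-0.44,0]
    - [0.24,-0.44,0]
    - [0.24,-0.44,0]
  yaw: [-0.22,-0.22,-0.22,-0.22,-0.22,-0.22,-0.22,-0.22]

```text
time: 1.43
tool_pos: [0.4823, 0.1897, 0.4045]
tcp_rot: [-2.411, -2.013, 0.0]
wrist_force: [0.2, -0.6, -0.2]
width: 0.701
grip_force: 0.0
```

>>> drive_tool:
  claw: [60,60,60,60,60,60,60,60]
  slide:
    - [0.237,-0.441,0]
    - [0.237,-0.441,0]
    - [0.237,-0.441,0]
    - [0.237,-0.441,0]
    - [0.237,-0.441,0]
    - [0.237,-0.441,0]
    - [0.237,-0.441,0]
    - [0.237,-0.441,0]
  yaw: [-0.215,-0.215,-0.215,-0.215,-0.215,-0.215,-0.215,-0.215]

```text
time: 2.1
tool_pos: [0.6009, -0.0296, 0.404]
tcp_rot: [-2.94, -1.104, 0.001]
wrist_force: [-0.2, -0.1, 0.1]
width: 0.707
grip_force: 0.0
```

```bash
python3 - <<'E'
from h import *
d=snap('wrist','w1'); print(d['eye'],d['mtx'][0][0])
P=cloud(d).reshape(-1,3);x,y,z=P.T
s=(z>.118)&(z<.14)&(abs(x-.6)<.04)&(abs(y+.03)<.04)
print(s.sum(),cv2.minAreaRect((P[s][:,:2]*1000).astype(np.float32)),np.percentile(z[s],[5,50,95]))
E
```

```text
[0.65422168 0.01670289 0.37286345] 311.4729958504111
931 ((599.3070678710938, -31.212432861328125), (45.12648010253906, 14.0392484664917), 40.699790954589844) [0.12735098 0.13038158 0.13155725]
```

View pics/w1.png

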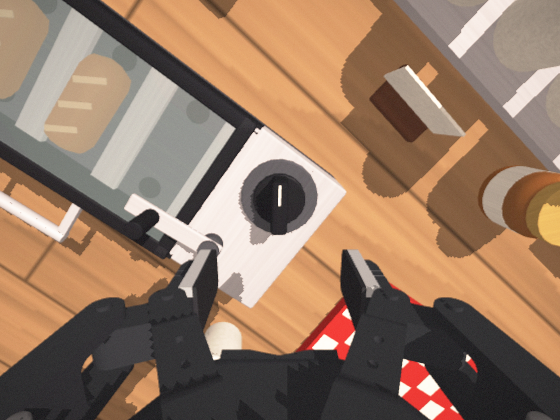

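>>> drive_tool:
  claw: [60,60,60,60,60,60,60,60]
  slide:
    - [-0.003,-0.003,0]
    - [-0.003,-0.003,-0.1]
    - [-0.003,-0.003,-0.2]
    - [-0.003,-0.003,-0.25]
    - [-0.003,-0.003,-0.25]
    - [-0.003,-0.003,-0.25]
    - [-0.003,-0.003,-0.25]
    - [-0.003,-0.003,-0.25]
  yaw: [-0.003,-0.003,-0.003,-0.003,-0.003,-0.003,-0.003,-0.003]

```text
time: 2.82
tool_pos: [0.6, -0.031, 0.2835]
tcp_rot: [2.943, 1.091, 0.008]
wrist_force: [0.9, 0.4, -0.4]
width: 0.702
grip_force: 0.0
```

>>> drive_tool:
  claw: [5,5,5,5,5,5,5,5]
  slide:
    - [0,0,0]
    - [0,0,0]
    - [0,0,0]
    - [0,0,0]
    - [0,0,0]
    - [0,0,0]
    - [0,0,0]
    - [0,0,0]
  yaw: [0,0,0,0,0,0,0,0]
  newtons: 40

```text
time: 3.48
tool_pos: [0.5986, -0.0314, 0.2811]
tcp_rot: [-2.946, -1.089, -0.001]
wrist_force: [-2.9, 2.4, 5.5]
width: 0.153
grip_force: 40.2
```

>>> drive_tool:
  claw: [5,5,5,5,5,5,5,5]
  slide:
    - [0,0,0]
    - [0,0,0]
    - [0,0,0]
    - [0,0,0]
    - [0,0,0]
    - [0,0,0]
    - [0,0,0]
    - [0,0,0]
  yaw: [0.035,0.07,0.105,0.14,0.175,0.21,0.245,0.28]

```text
time: 4.15
tool_pos: [0.5986, -0.0314, 0.2811]
tcp_rot: [-2.196, -2.246, -0.002]
wrist_force: [-2.0, 2.5, 6.2]
width: 0.158
grip_force: 40.2
```

```bash
python3 - <<'E'
from h import *
s=bot.read_state(); print(s['torque'],s['tcp_rot'],s['wrist_force'])
E
```

```text
[ 0.44404629  0.37759367 -0.10036889] [-2.19644088e+00 -2.24575782e+00 -1.96600414e-03] [-2.02215341  2.46629494  6.23903685]
```

>>> drive_tool:
  claw: [5,5,5,5,5,5,5,5]
  slide:
    - [0,0,0]
    - [0,0,0]
    - [0,0,0]
    - [0,0,0]
    - [0,0,0]
    - [0,0,0]
    - [0,0,0]
    - [0,0,0]
  yaw: [0.035,0.07,0.105,0.14,0.175,0.21,0.245,0.28]

```text
time: 4.82
tool_pos: [0.5986, -0.0313, 0.2812]
tcp_rot: [1.031, 2.967, 0.002]
wrist_force: [-2.3, 2.5, 5.1]
width: 0.16
grip_force: 43.8
```

```bash
python3 - <<'E'
from h import *
s=bot.read_state(); print(s['torque'],s['tcp_rot'],s['wrist_force'])
E
```

```text
[ 0.48185178  0.44942108 -0.05875798] [1.03129780e+00 2.96721655e+00 2.23172062e-03] [-2.2574477   2.53822751  5.13215424]
```

>>> drive_tool:
  claw: [5,5,5,5]
  slide:
    - [0,0,0]
    - [0,0,0]
    - [0,0,0]
    - [0,0,0]
  yaw: [0.03,0.06,0.09,0.12]

```text
time: 5.15
tool_pos: [0.5986, -0.0313, 0.2812]
tcp_rot: [0.458, 3.108, 0.002]
wrist_force: [-2.6, 2.6, 5.7]
width: 0.155
grip_force: 43.8
```

```bash
python3 - <<'E'
from h import *
s=bot.read_state(); print(s['torque'],s['tcp_rot'],s['wrist_force'],s['width'])
E
```

```text
[ 0.47690854  0.48938198 -0.06610156] [4.58135086e-01 3.10754375e+00 2.17146448e-03] [-2.64665953  2.60609307  5.71156894] 0.15499815794162553
```

>>> drive_tool:
  claw: [5,5,5,5,5]
  slide:
    - [0,0,0]
    - [0,0,0]
    - [0,0,0]
    - [0,0,0]
    - [0,0,0]
  yaw: [0.03,0.06,0.09,0.12,0.14]

```text
time: 5.57
tool_pos: [0.5986, -0.0314, 0.2812]
tcp_rot: [-0.226, 3.133, 0.003]
wrist_force: [-3.4, 1.6, 8.2]
width: 0.155
grip_force: 63.9
```

```bash
python3 - <<'E'
from h import *
s=bot.read_state(); print(s['torque'],s['tcp_rot'],s['wrist_force'],s['width'])
E
```

```text
[ 0.2795086   0.54822032 -1.66032345] [-2.26376919e-01  3.13271061e+00  2.74049180e-03] [-3.36637647  1.57512176  8.15341452] 0.15485705469903488
```

>>> drive_tool:
  claw: [60,60,60,60,60,60,60,60]
  slide:
    - [0,0,0]
    - [0,0,0]
    - [0,0,0.0]
    - [0,0,0.05]
    - [0,0,0.12]
    - [0,0,0.2]
    - [0,0,0.2]
    - [0,0,0.2]
  yaw: [0,0,0,0,0,0,0,0]

```text
time: 6.23
tool_pos: [0.5996, -0.0319, 0.3835]
tcp_rot: [-0.223, 3.127, -0.002]
wrist_force: [-0.4, 0.2, 0.2]
width: 0.699
grip_force: 0.0
```

>>> drive_tool:
  claw: [60,60,60,60,60,60,60,60]
  slide:
    - [-0.17,0.16,0.05]
    - [-0.17,0.16,0.05]
    - [-0.17,0.16,0.05]
    - [-0.17,0.16,0.05]
    - [-0.17,0.16,0.05]
    - [-0.17,0.16,0.05]
    - [-0.17,0.16,0.05]
    - [-0.17,0.16,0.05]
  yaw: [-0.25,-0.25,-0.25,-0.25,-0.25,-0.25,-0.25,-0.25]

```text
time: 6.9
tool_pos: [0.5127, 0.0484, 0.4027]
tcp_rot: [-0.992, -2.978, 0.002]
wrist_force: [-0.1, 0.6, -0.8]
width: 0.701
grip_force: 0.0
```

>>> drive_tool:
  claw: [60,60,60,60,60,60,60,60]
  slide:
    - [0,0,0]
    - [0,0,0]
    - [0,0,0]
    - [0,0,0]
    - [0,0,0]
    - [0,0,0]
    - [0,0,0]
    - [0,0,0]
  yaw: [-0.25,-0.25,-0.25,-0.25,-0.25,-0.25,-0.25,-0.25]

```text
time: 7.57
tool_pos: [0.5131, 0.0482, 0.4032]
tcp_rot: [-2.056, -2.373, 0.003]
wrist_force: [0.1, 0.2, 0.1]
width: 0.699
grip_force: 0.0
```

```bash
python3 - <<'E'
from h import *
d=snap('wrist','w2'); C=cloud(d); P=C.reshape(-1,3);x,y,z=P.T
def rect(s): r=cv2.minAreaRect((P[s][:,:2]*1000).astype(np.float32)); return s.sum(),np.round(r[0],1),np.round(r[1],1),round(r[2],1)
s=(z>.118)&(z<.14)&(abs(x-.6)<.04)&(abs(y+.03)<.04); print('dial',rect(s) if s.sum()>9 else None)
s=(z>.128)&(z<.15)&(abs(x-.513)<.03)&(abs(y-.047)<.03); print('post',rect(s),np.percentile(z[s],[5,50,95]))
s=(z>.135)&(z<.15)&(abs(x-.513)<.03)&(abs(y-.047)<.03); print('post',rect(s))
s=(z>.083)&(z<.0905)&(x>.45)&(y<.05)&(y>-.12); print('panel',rect(s))
s=(z>.082)&(z<.1)&(x<.45)&(y<.3)&(y>0); print('bar',rect(s),P[s].mean(0))
E
```

```text
dial (np.int64(174), array([579.2, -33.8]), array([ 8.6, 15.6]), 27.5)
post (np.int64(368), array([511.3,  46.7]), array([15.3, 15.2]), 21.8) [0.13076312 0.14096536 0.14210759]
post (np.int64(326), array([511.2,  46.7]), array([15.3, 15. ]), 19.1)
panel (np.int64(8778), array([665., -40.]), array([121.7, 381.1]), 86.5)
bar (np.int64(2008), array([433.6, 147.4]), array([24.7, 96.3]), 5.4) [0.42948246 0.1456254  0.0955379 ]
```

View pics/w2.png

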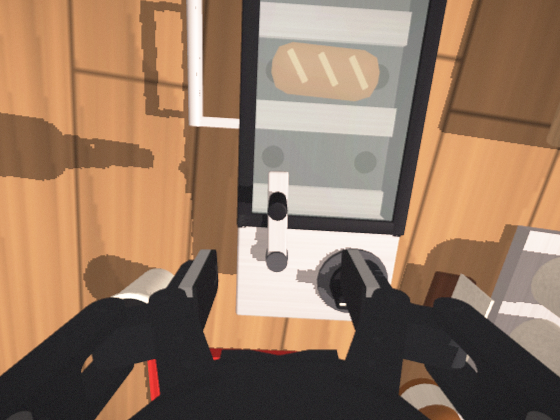

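```bash
python3 - <<'E'
from h import *
d=load('w2')
for n,u,v,z in [('pivot',277,261,None),('panelFL',238,316,.087),('panelFR',238,229,.087),('panelBR',398,237,.087),('barEnd',195,122,.095),('bar',195,30,None),('bar2',193,90,None),('lidFL',240,225,.0955),('lidBL',402,233,.0955)]:
    print(n,px(d,u,v,z).round(4))
d=load('w1')
C=cloud(d)
for n,u,v,z in [('BL',262,130,.087),('BR',345,190,.087),('FR',250,306,.087)]: print(n,px(d,u,v,z).round(4))
im=cv2.imread('pics/w2.png')[225:345,225:405]; cv2.imwrite('pics/c2.png',cv2.resize(im,None,fx=4,fy=4,interpolation=2))
E
```

```text
pivot [ 0.5196 -0.012   0.1076]
panelFL [ 0.4889 -0.0916  0.087 ]
panelFR [0.4784 0.0064 0.087 ]
panelBR [0.6347 0.0206 0.087 ]
barEnd [0.4321 0.1017 0.095 ]
bar [0.4278 0.1721 0.0967]
bar2 [0.4292 0.1273 0.0969]
lidFL [0.4806 0.014  0.0955]
lidBL [0.6335 0.028  0.0955]
BL [0.635  0.0196 0.087 ]
BR [ 0.6446 -0.0748  0.087 ]
FR [ 0.4891 -0.0876  0.087 ]
```

View pics/c2.png

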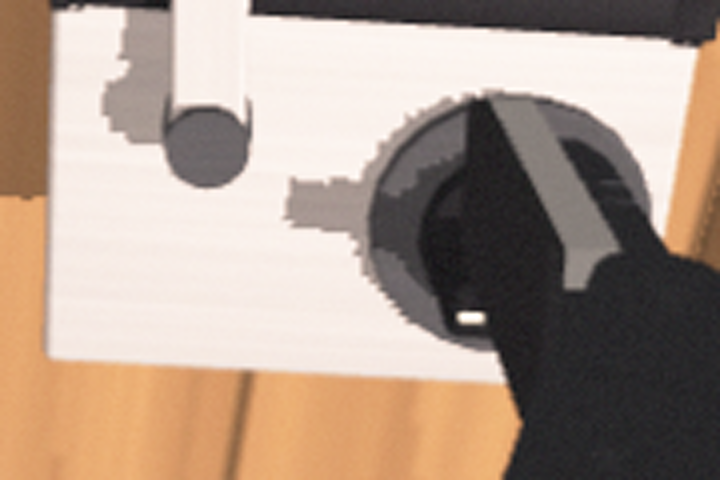

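>>> drive_tool:
  claw: [60,60,60,60,60,60,60,60]
  slide:
    - [-0.004,-0.003,0]
    - [-0.004,-0.003,-0.1]
    - [-0.004,-0.003,-0.18]
    - [-0.004,-0.003,-0.238]
    - [-0.004,-0.003,-0.238]
    - [-0.004,-0.003,-0.238]
    - [-0.004,-0.003,-0.238]
    - [-0.004,-0.003,-0.238]
  yaw: [0,0,0,0,0,0,0,0]

```text
time: 8.28
tool_pos: [0.5131, 0.0469, 0.2887]
tcp_rot: [2.054, 2.372, 0.006]
wrist_force: [-0.5, 0.3, -0.0]
width: 0.703
grip_force: 0.0
```

>>> drive_tool:
  claw: [5,5,5,5,5,5,5]
  slide:
    - [0,0,0]
    - [0,0,0]
    - [0,0,0]
    - [0,0,0]
    - [0,0,0]
    - [0,0,0]
    - [0,0,0]
  yaw: [0,0,0,0,0,0,0]
  newtons: 25

```text
time: 8.87
tool_pos: [0.5119, 0.0469, 0.2868]
tcp_rot: [2.056, 2.374, 0.002]
wrist_force: [-1.4, 0.2, 6.1]
width: 0.177
grip_force: 26.3
```

```bash
python3 - <<'E'
from h import *
s=bot.read_state(); p=s['tool_pos']; print(p,s['wrist_force'],s['width'])
c=np.array([.5196,-.012]); v=p[:2]-c; r=np.hypot(*v);a=np.arctan2(v[1],v[0]);print(r,np.degrees(a))
r=.0597
for n in(1,2):
    for k in range(1,9):
        b=a+np.radians(5.6*k); print(((np.array([np.cos(b),np.sin(b)])-[np.cos(a),np.sin(a)])*r/.5).round(4).tolist())
    a=b
E
```

```text
[0.51187011 0.04688872 0.28684013] [-1.40869767  0.19718573  6.12393895] 0.1769110143686265
0.059393871523010004 97.47804474606971
[-0.0115, -0.0021]
[-0.0227, -0.0053]
[-0.0336, -0.0095]
[-0.0439, -0.0149]
[-0.0538, -0.0212]
[-0.0629, -0.0284]
[-0.0713, -0.0365]
[-0.0789, -0.0453]
[-0.0067, -0.0096]
[-0.0124, -0.0197]
[-0.0171, -0.0304]
[-0.0207, -0.0415]
[-0.0232, -0.0529]
[-0.0246, -0.0645]
[-0.0249, -0.0761]
[-0.024, -0.0878]
```

>>> drive_tool:
  claw: [5,5,5,5,5,5,5,5]
  slide:
    - [-0.0115,-0.002,0]
    - [-0.0227,-0.0053,0]
    - [-0.0336,-0.0095,0]
    - [-0.044,-0.015,0]
    - [-0.054,-0.021,0]
    - [-0.063,-0.0284,0]
    - [-0.0713,-0.0365,0]
    - [-0.079,-0.0453,0]
  yaw: [0.031,0.062,0.093,0.124,0.155,0.187,0.218,0.249]

```text
time: 9.53
tool_pos: [0.472, 0.0247, 0.2868]
tcp_rot: [0.989, 2.981, 0.003]
wrist_force: [-2.1, 2.4, 7.5]
width: 0.179
grip_force: 26.5
```

>>> drive_tool:
  claw: [5,5,5,5,5,5,5,5]
  slide:
    - [-0.0067,-0.0096,0]
    - [-0.0124,-0.0197,0]
    - [-0.017,-0.0304,0]
    - [-0.0207,-0.0415,0]
    - [-0.0232,-0.053,0]
    - [-0.0246,-0.0645,0]
    - [-0.025,-0.076,0]
    - [-0.024,-0.088,0]
  yaw: [0.031,0.062,0.093,0.124,0.155,0.187,0.218,0.249]

```text
time: 10.2
tool_pos: [0.4595, -0.0197, 0.2867]
tcp_rot: [0.222, -3.132, -0.002]
wrist_force: [-5.9, 2.9, 10.6]
width: 0.176
grip_force: 26.8
```

>>> drive_tool:
  claw: [5,5,60,60,60,60,60,60]
  slide:
    - [0,0,0]
    - [0,0,0]
    - [0,0,0]
    - [0,0,0]
    - [0,0,0.02]
    - [0,0,0.08]
    - [0,0,0.16]
    - [0,0,0.22]
  yaw: [0,0,0,0,0,0,0,0]

```text
time: 10.87
tool_pos: [0.4599, -0.0198, 0.3981]
tcp_rot: [-0.215, 3.134, -0.0]
wrist_force: [0.7, 0.4, -0.5]
width: 0.703
grip_force: 0.0
```

>>> drive_tool:
  claw: [30,30,30,30,30,30,30,30]
  slide:
    - [-0.066,0.354,0]
    - [-0.066,0.354,0]
    - [-0.066,0.354,0]
    - [-0.066,0.354,0]
    - [-0.066,0.354,0]
    - [-0.066,0.354,0]
    - [-0.066,0.354,0]
    - [-0.066,0.354,0]
  yaw: [-0.25,-0.25,-0.25,-0.25,-0.25,-0.25,-0.25,-0.25]

```text
time: 11.53
tool_pos: [0.4266, 0.1582, 0.3961]
tcp_rot: [1.002, 2.977, 0.0]
wrist_force: [-1.0, 0.4, -0.1]
width: 0.35
grip_force: 0.0
```

>>> drive_tool:
  claw: [30,30,30,30,30,30,30,30]
  slide:
    - [0,0,0]
    - [0,0,0]
    - [0,0,0]
    - [0,0,0]
    - [0,0,0]
    - [0,0,0]
    - [0,0,0]
    - [0,0,0]
  yaw: [-0.265,-0.265,-0.265,-0.265,-0.265,-0.265,-0.265,-0.265]

```text
time: 12.2
tool_pos: [0.4271, 0.1567, 0.3959]
tcp_rot: [2.119, 2.319, 0.0]
wrist_force: [0.5, -0.2, -0.3]
width: 0.352
grip_force: 0.0
```

```bash
python3 - <<'E'
from h import *
d=snap('wrist','w3'); C=cloud(d); P=C.reshape(-1,3);x,y,z=P.T
for y0 in np.arange(.09,.23,.01):
    s=(z>.088)&(z<.105)&(x<.455)&(x>.40)&(abs(y-y0)<.003)
    if s.sum(): print(round(y0,3),s.sum(),x[s].min().round(4),x[s].max().round(4),np.median(x[s]).round(4),z[s].max().round(4))
s=(z>.08)&(z<.11)&(x<.475)&(x>.42)&(y>.05)&(y<.26);r=cv2.minAreaRect((P[s][:,:2]*1000).astype(np.float32));print(r)
E
```

```text
0.1 96 0.4258 0.4546 0.4392 0.0985
0.11 147 0.425 0.4548 0.4369 0.0985
0.12 76 0.4242 0.4356 0.4298 0.0982
0.13 78 0.4233 0.4349 0.429 0.0985
0.14 81 0.4225 0.434 0.4281 0.0986
0.15 83 0.4216 0.433 0.4272 0.0984
0.16 86 0.4208 0.432 0.4265 0.0985
0.17 88 0.4199 0.431 0.4255 0.0978
0.18 88 0.4191 0.4301 0.4246 0.0982
0.19 93 0.4183 0.4298 0.4237 0.0987
0.2 101 0.4174 0.4291 0.423 0.0989
0.21 270 0.4166 0.455 0.4323 0.0988
0.22 4 0.4515 0.4541 0.4529 0.0899
((447.5000915527344, 179.37210083007812), (54.991825103759766, 161.20034790039062), 0.0025044032372534275)
```

View pics/w3.png

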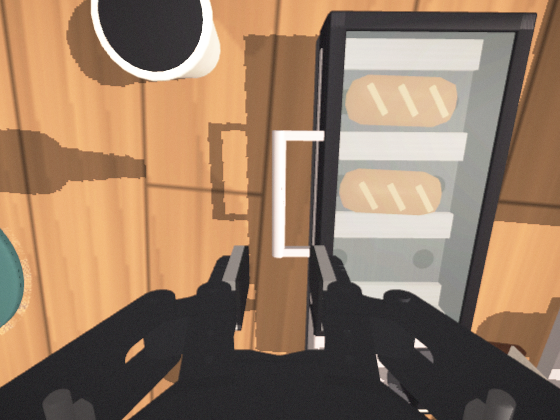

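>>> drive_tool:
  claw: [30,30,30,30,30,30,30,30]
  slide:
    - [0,0,-0.07]
    - [0,0,-0.14]
    - [0,0,-0.2]
    - [0,0,-0.25]
    - [0,0,-0.294]
    - [0,0,-0.294]
    - [0,0,-0.294]
    - [0,0,-0.294]
  yaw: [0,0,0,0,0,0,0,0]

```text
time: 12.92
tool_pos: [0.4277, 0.1573, 0.2499]
tcp_rot: [2.117, 2.32, 0.002]
wrist_force: [0.8, -1.1, 0.4]
width: 0.352
grip_force: 0.0
```

>>> drive_tool:
  claw: [3,3,3,3,3,3,3]
  slide:
    - [0,0,0]
    - [0,0,0]
    - [0,0,0]
    - [0,0,0]
    - [0,0,0]
    - [0,0,0]
    - [0,0,0]
  yaw: [0,0,0,0,0,0,0]
  newtons: 50

```text
time: 13.5
tool_pos: [0.4266, 0.1574, 0.2506]
tcp_rot: [-2.119, -2.319, 0.0]
wrist_force: [-5.7, 0.3, 6.2]
width: 0.114
grip_force: 48.7
```

```bash
cat > arc.py <<'E'
from h import *
import sys
# arc of the bar from lid angle a0 to a1 in n rows: prints per-call shares
a0,a1,n=float(sys.argv[1]),float(sys.argv[2]),int(sys.argv[3]); a=.085
f=lambda t: .198*np.array([-np.cos(t+.0202)*np.cos(a),-np.cos(t+.0202)*np.sin(a),np.sin(t+.0202)])
ts=np.linspace(a0,a1,n+1)
for i in range(0,n,8): print([((f(t)-f(ts[i]))/.5).round(3).tolist() for t in ts[i+1:i+9]], ts[min(i+8,n)].round(3))
E
python3 arc.py 0 1.7 32
python3 -c "
from h import *
s=bot.read_state();print(s['tool_pos'],s['wrist_force'],s['width'])"
```

```text
[[0.001, 0.0, 0.021], [0.003, 0.0, 0.042], [0.006, 0.001, 0.063], [0.011, 0.001, 0.083], [0.016, 0.001, 0.104], [0.022, 0.002, 0.124], [0.03, 0.003, 0.143], [0.038, 0.003, 0.163]] 0.425
[[0.01, 0.001, 0.019], [0.02, 0.002, 0.037], [0.031, 0.003, 0.055], [0.044, 0.004, 0.072], [0.057, 0.005, 0.088], [0.071, 0.006, 0.103], [0.086, 0.007, 0.118], [0.102, 0.009, 0.132]] 0.85
[[0.016, 0.001, 0.013], [0.033, 0.003, 0.025], [0.051, 0.004, 0.037], [0.069, 0.006, 0.047], [0.088, 0.008, 0.056], [0.107, 0.009, 0.065], [0.127, 0.011, 0.072], [0.147, 0.013, 0.078]] 1.275
[[0.02, 0.002, 0.005], [0.041, 0.003, 0.009], [0.062, 0.005, 0.012], [0.082, 0.007, 0.014], [0.103, 0.009, 0.015], [0.124, 0.011, 0.015], [0.145, 0.012, 0.013], [0.166, 0.014, 0.011]] 1.7
[0.42664369 0.15735743 0.25058738] [-5.71008542  0.34071225  6.16659458] 0.11390254565362994
```

>>> drive_tool:
  claw: [3,3,3,3,3,3,3,3]
  slide:
    - [0.001,0.0,0.021]
    - [0.003,0.0,0.042]
    - [0.006,0.001,0.063]
    - [0.011,0.001,0.083]
    - [0.016,0.001,0.104]
    - [0.022,0.002,0.124]
    - [0.03,0.003,0.143]
    - [0.038,0.003,0.163]
  yaw: [0,0,0,0,0,0,0,0]

```text
time: 14.17
tool_pos: [0.4448, 0.1588, 0.3305]
tcp_rot: [-2.117, -2.316, 0.005]
wrist_force: [-5.1, 3.5, -5.3]
width: 0.117
grip_force: 48.6
```

>>> drive_tool:
  claw: [3,3,3,3,3,3,3,3]
  slide:
    - [0.01,0.001,0.019]
    - [0.02,0.002,0.037]
    - [0.031,0.003,0.055]
    - [0.044,0.004,0.072]
    - [0.057,0.005,0.088]
    - [0.071,0.006,0.103]
    - [0.086,0.007,0.118]
    - [0.102,0.009,0.132]
  yaw: [0,0,0,0,0,0,0,0]

```text
time: 14.83
tool_pos: [0.4941, 0.163, 0.3983]
tcp_rot: [-2.114, -2.313, 0.014]
wrist_force: [-20.6, -1.5, 12.8]
width: 0.117
grip_force: 48.9
```

>>> drive_tool:
  claw: [3,3,3]
  slide:
    - [-0.002,0,0.003]
    - [0.01,0.001,0.018]
    - [0.026,0.003,0.031]
  yaw: [0,0,0]

```text
time: 15.08
tool_pos: [0.5091, 0.1644, 0.4126]
tcp_rot: [-2.118, -2.318, 0.004]
wrist_force: [-3.9, -1.1, -4.7]
width: 0.115
grip_force: 48.9
```

```bash
python3 - <<'E'
from h import *
s=bot.read_state();print(s['tool_pos'],s['wrist_force'],s['torque'],s['tcp_rot'])
d=snap('scene','s1'); im=cv2.imread('pics/s1.png')[60:340,160:500]; cv2.imwrite('pics/c3.png',cv2.resize(im,None,fx=2,fy=2))
E
```

```text
[0.50911182 0.16436286 0.41257183] [-3.86299515 -1.09996517 -4.73051669] [-0.14543994  1.17371959 -0.05798226] [-2.11836503 -2.31823695  0.00430037]
```

View pics/c3.png

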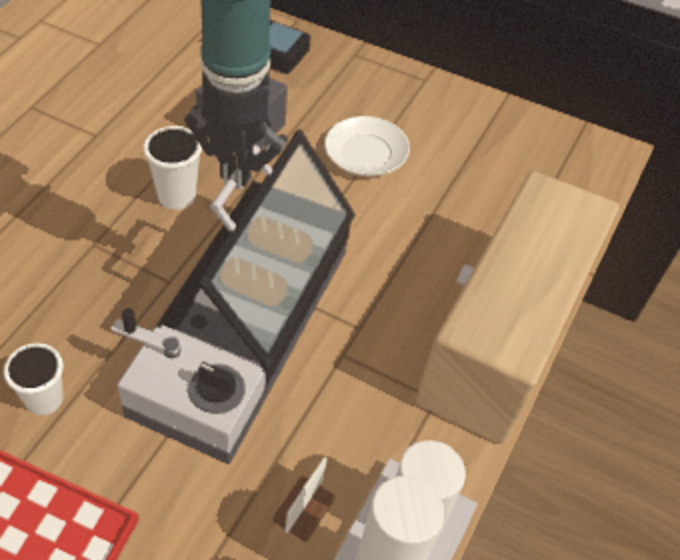

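```bash
python3 arc.py 0.956 1.72 16
```

```text
[[0.016, 0.001, 0.01], [0.032, 0.003, 0.02], [0.049, 0.004, 0.028], [0.066, 0.006, 0.036], [0.084, 0.007, 0.043], [0.101, 0.009, 0.049], [0.119, 0.01, 0.055], [0.138, 0.012, 0.059]] 1.338
[[0.019, 0.002, 0.004], [0.037, 0.003, 0.006], [0.056, 0.005, 0.008], [0.075, 0.006, 0.009], [0.094, 0.008, 0.009], [0.112, 0.01, 0.008], [0.131, 0.011, 0.006], [0.15, 0.013, 0.003]] 1.72
```

>>> drive_tool:
  claw: [3,3,3,3,3,3,3,3]
  slide:
    - [0.016,0.001,0.01]
    - [0.032,0.003,0.02]
    - [0.049,0.004,0.028]
    - [0.066,0.006,0.036]
    - [0.084,0.007,0.043]
    - [0.101,0.009,0.049]
    - [0.119,0.01,0.055]
    - [0.138,0.012,0.059]
  yaw: [0,0,0,0,0,0,0,0]

```text
time: 15.8
tool_pos: [0.5792, 0.1702, 0.4452]
tcp_rot: [2.118, 2.317, 0.002]
wrist_force: [-7.3, -2.6, 11.0]
width: 0.113
grip_force: 51.8
```

>>> drive_tool:
  claw: [3,3,3,3,3,3,3,3]
  slide:
    - [0.019,0.002,0.004]
    - [0.037,0.003,0.006]
    - [0.056,0.005,0.008]
    - [0.075,0.006,0.009]
    - [0.094,0.008,0.009]
    - [0.112,0.01,0.008]
    - [0.131,0.011,0.006]
    - [0.15,0.013,0.003]
  yaw: [0,0,0,0,0,0,0,0]

```text
time: 16.47
tool_pos: [0.6539, 0.1766, 0.4464]
tcp_rot: [2.12, 2.318, -0.001]
wrist_force: [-41.8, -6.1, 34.7]
width: 0.112
grip_force: 57.3
```

>>> drive_tool:
  claw: [3,40,40,40,40,40,40,40]
  slide:
    - [0,0,0.003]
    - [0,0,0.004]
    - [0,0,0.004]
    - [0,0,0.004]
    - [0,0,0.03]
    - [0,0,0.08]
    - [0,0,0.12]
    - [0,0,0.12]
  yaw: [0,0,0,0,0,0,0,0]

```text
time: 17.13
tool_pos: [0.6548, 0.1773, 0.51]
tcp_rot: [2.115, 2.314, 0.014]
wrist_force: [1.5, 0.3, 1.6]
width: 0.467
grip_force: 0.0
```

```bash
python3 - <<'E'
from h import *
s=bot.read_state();print(s['tool_pos'],s['wrist_force'])
d=snap('scene','s2'); im=cv2.imread('pics/s2.png')[60:340,160:500]; cv2.imwrite('pics/c4.png',cv2.resize(im,None,fx=2,fy=2))
d=snap('top','t2');im=cv2.imread('pics/t2.png')[150:280,180:480]; 
P=cloud(load('s2')).reshape(-1,3);x,y,z=P.T
a=.085;X=(x-.6241)*np.cos(a)+(y-.1738)*np.sin(a);Y=-(x-.6241)*np.sin(a)+(y-.1738)*np.cos(a)
for h in np.arange(.1,.3,.02):
    m=(abs(z-h)<.005)&(abs(Y)<.14)&(abs(X)<.06)
    if m.sum()>3: print(h.round(3),m.sum(),np.median(X[m]).round(4))
cv2.imwrite('pics/c5.png',cv2.resize(im,None,fx=2.6,fy=2.6))
E
```

```text
[0.65483695 0.17734642 0.50995564] [1.51322758 0.34014532 1.617161  ]
0.1 91 0.0088
0.12 33 0.0101
0.14 45 0.0127
0.16 37 0.0153
0.18 35 0.0178
0.2 47 0.0202
0.22 17 0.0227
0.24 48 0.0274
0.26 12 0.0267
0.28 15 0.0313
```

View pics/c4.png

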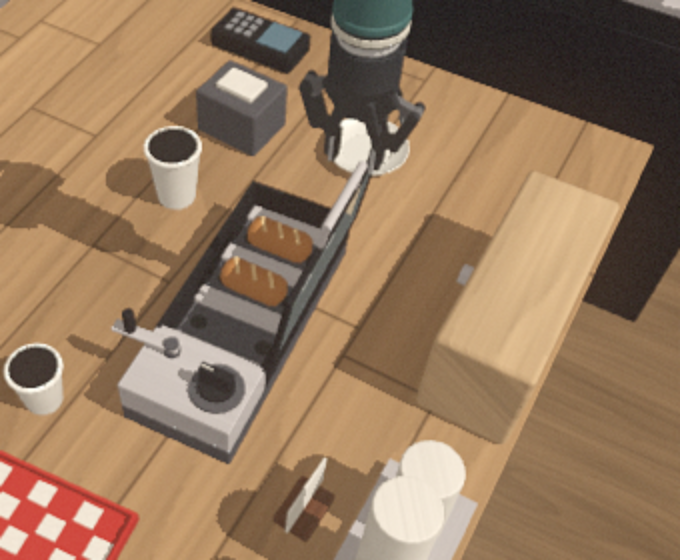

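```bash
python3 - <<'E'
from h import *
im=cv2.imread('pics/t2.png')[60:280,340:540]; cv2.imwrite('pics/c6.png',cv2.resize(im,None,fx=2.7,fy=2.7,interpolation=2))
d=load('t2')
for u,v in [(420,100),(440,110),(400,95),(432,78),(433,122),(388,100),(478,100),(418,218),(420,200),(460,230),(366,215),(450,183),(430,248)]: print(u,v,px(d,u,v).round(3))
E
```

```text
420 100 [ 0.871 -0.422  0.081]
440 110 [ 0.829 -0.481  0.081]
400 95 [ 0.895 -0.358  0.083]
432 78 [ 0.945 -0.476  0.08 ]
433 122 [ 0.81  -0.473  0.025]
388 100 [ 0.908 -0.333  0.024]
478 100 [ 0.881 -0.652  0.005]
418 218 [ 0.49  -0.37   0.006]
420 200 [ 0.549 -0.387  0.006]
460 230 [ 0.435 -0.499  0.007]
366 215 [ 0.521 -0.202 -0.001]
450 183 [ 0.596 -0.498  0.004]
430 248 [ 0.388 -0.392  0.005]
```

View pics/c6.png

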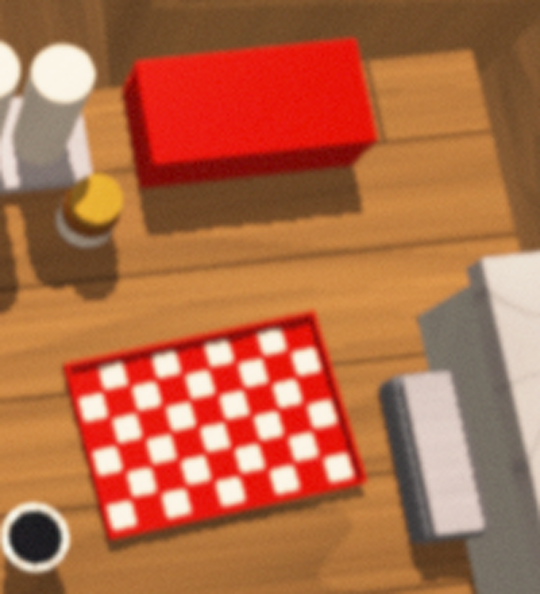

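>>> drive_tool:
  claw: [70,70,70,70,70,70,70,70]
  slide:
    - [-0.22,-0.025,0]
    - [-0.22,-0.025,0]
    - [-0.22,-0.025,0]
    - [-0.22,-0.025,0]
    - [-0.22,-0.025,0]
    - [-0.22,-0.025,0]
    - [-0.22,-0.025,0]
    - [-0.22,-0.025,0]
  yaw: [0.25,0.25,0.25,0.25,0.25,0.25,0.25,0.25]

```text
time: 17.9
tool_pos: [0.5436, 0.1646, 0.5014]
tcp_rot: [-1.069, -2.953, 0.002]
wrist_force: [0.3, 0.1, -0.3]
width: 0.819
grip_force: 0.0
```

>>> drive_tool:
  claw: [70,70,70,70,70,70,70,70]
  slide:
    - [0,0,-0.26]
    - [0,0,-0.26]
    - [0,0,-0.26]
    - [0,0,-0.26]
    - [0,0,-0.26]
    - [0,0,-0.26]
    - [0,0,-0.26]
    - [0,0,-0.26]
  yaw: [0.248,0.248,0.248,0.248,0.248,0.248,0.248,0.248]

```text
time: 18.57
tool_pos: [0.5437, 0.1646, 0.3715]
tcp_rot: [0.13, -3.137, 0.001]
wrist_force: [0.5, 0.9, 0.8]
width: 0.821
grip_force: 0.0
```

```bash
cat > rolls.py <<'E'
from h import *
import sys
d=snap('wrist',sys.argv[1]); C=cloud(d)
hsv=cv2.cvtColor(d['color'],cv2.COLOR_RGB2HSV); z=C[...,2]
zl,zh=map(float,sys.argv[2:4]); x0,x1,y0,y1=map(float,sys.argv[4:8])
m=((z>zl)&(z<zh)&(C[...,0]>x0)&(C[...,0]<x1)&(C[...,1]>y0)&(C[...,1]<y1)&(hsv[...,1]>60)&(hsv[...,0]<25)).astype(np.uint8)
m=cv2.morphologyEx(m,cv2.MORPH_OPEN,np.ones((5,5)))
k,l,st,_=cv2.connectedComponentsWithStats(m)
for i in range(1,k):
    if st[i,4]>300:
        p=C[l==i]; r=cv2.minAreaRect((p[:,:2]*1000).astype(np.float32)); print(st[i],np.round(r[0],1),np.round(r[1],1),round(r[2],1),'ztop',np.percentile(p[:,2],98).round(4))
s=bot.read_state(); t=s['tcp_rot']; print(s['tool_pos'],'theta',np.degrees(2*np.arctan2(t[1],t[0]))-90)
E
python3 rolls.py w4 .055 .09 .47 .63 .05 .32
```

```text
[ 253  135   51  106 4606] [536.7 161.7] [95.  44.1] 2.3 ztop 0.0781
[ 345  136   56  106 4733] [532.9 248.7] [99.8 43.9] 3.2 ztop 0.0779
[0.54375909 0.16460887 0.37176267] theta -265.3352252813318
```

View pics/w4.png

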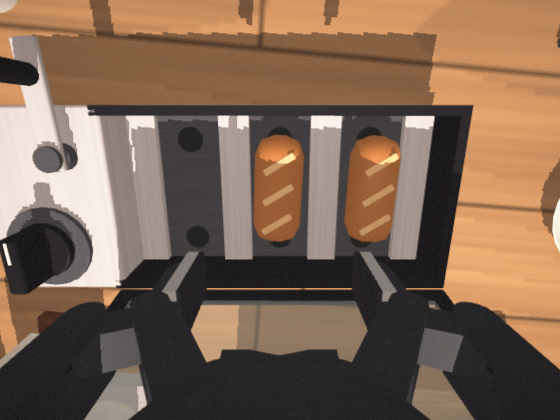

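>>> drive_tool:
  claw: [64,64,64,64,64,64,64,64]
  slide:
    - [-0.014,-0.006,-0.05]
    - [-0.014,-0.006,-0.12]
    - [-0.014,-0.006,-0.19]
    - [-0.014,-0.006,-0.25]
    - [-0.014,-0.006,-0.29]
    - [-0.014,-0.006,-0.315]
    - [-0.014,-0.006,-0.315]
    - [-0.014,-0.006,-0.315]
  yaw: [-0.005,-0.005,-0.005,-0.005,-0.005,-0.005,-0.005,-0.005]

```text
time: 19.28
tool_pos: [0.5372, 0.1617, 0.2153]
tcp_rot: [0.105, -3.139, 0.0]
wrist_force: [-0.1, 0.6, 0.0]
width: 0.749
grip_force: 0.0
```

>>> drive_tool:
  claw: [30,30,30,30,30,30,30,30]
  slide:
    - [0,0,0]
    - [0,0,0]
    - [0,0,0]
    - [0,0,0]
    - [0,0,0]
    - [0,0,0]
    - [0,0,0]
    - [0,0,0]
  yaw: [0,0,0,0,0,0,0,0]
  newtons: 45

```text
time: 19.95
tool_pos: [0.538, 0.1619, 0.2173]
tcp_rot: [-0.106, 3.136, 0.001]
wrist_force: [0.3, -0.0, 6.9]
width: 0.505
grip_force: 47.0
```

>>> drive_tool:
  claw: [30,30,30,30,30,30,30,30]
  slide:
    - [0,0,0.02]
    - [0,0,0.06]
    - [0,0,0.12]
    - [0,0,0.18]
    - [0,0,0.24]
    - [0,0,0.3]
    - [0,0,0.3]
    - [0,0,0.3]
  yaw: [0,0,0,0,0,0,0,0]

```text
time: 20.62
tool_pos: [0.5376, 0.1619, 0.3686]
tcp_rot: [-0.106, 3.134, 0.002]
wrist_force: [-1.0, 0.4, -1.5]
width: 0.508
grip_force: 46.4
```

>>> drive_tool:
  claw: [30,30,30,30,30,30,30,30]
  slide:
    - [-0.025,-0.395,0]
    - [-0.025,-0.395,0]
    - [-0.025,-0.395,0]
    - [-0.025,-0.395,0]
    - [-0.025,-0.395,0]
    - [-0.025,-0.395,0]
    - [-0.025,-0.395,0]
    - [-0.025,-0.395,0]
  yaw: [0,0,0,0,0,0,0,0]

```text
time: 21.28
tool_pos: [0.5239, -0.0356, 0.3639]
tcp_rot: [0.105, -3.137, -0.002]
wrist_force: [0.6, 0.7, -0.9]
width: 0.512
grip_force: 46.4
```

>>> drive_tool:
  claw: [30,30,30,30,30,30,30,30]
  slide:
    - [-0.025,-0.395,0]
    - [-0.025,-0.395,0]
    - [-0.025,-0.395,0]
    - [-0.025,-0.395,0]
    - [-0.025,-0.395,0]
    - [-0.025,-0.395,0]
    - [-0.025,-0.395,0]
    - [-0.025,-0.395,0]
  yaw: [0,0,0,0,0,0,0,0]

```text
time: 21.95
tool_pos: [0.5122, -0.2319, 0.3644]
tcp_rot: [0.108, -3.139, -0.003]
wrist_force: [0.3, 1.0, -1.1]
width: 0.508
grip_force: 46.4
```

>>> drive_tool:
  claw: [30,30,30,30,30,30,30,30]
  slide:
    - [-0.025,-0.395,0]
    - [-0.025,-0.395,0]
    - [-0.025,-0.395,0]
    - [-0.025,-0.395,0]
    - [-0.025,-0.395,0]
    - [-0.025,-0.395,0]
    - [-0.025,-0.395,0]
    - [-0.025,-0.395,0]
  yaw: [0,0,0,0,0,0,0,0]

```text
time: 22.62
tool_pos: [0.5003, -0.4289, 0.3646]
tcp_rot: [0.109, -3.139, -0.003]
wrist_force: [-0.3, 0.4, -1.0]
width: 0.507
grip_force: 46.5
```

```bash
python3 - <<'E'
from h import *
s=bot.read_state(); print(s['tool_pos'],s['tcp_rot'],s['width'],s['q'])
snap('wrist','w5')
E
```

```text
[ 0.50027012 -0.42886989  0.36460904] [ 1.09095722e-01 -3.13911418e+00 -2.79056360e-03] 0.5073283765390418 [-7.46725821e-01  2.60712562e-01  1.68300005e+00  9.13635357e-04
  1.19954486e+00 -2.38733367e+00]
```

View pics/w5.png

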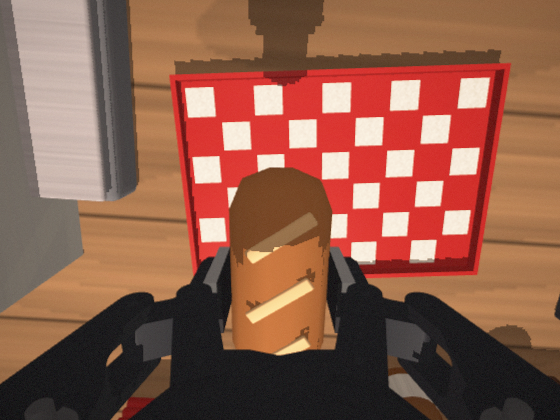

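```bash
python3 - <<'E'
from h import *
d=load('w5'); q={}
for n,u,v in [('front,-y',172,77),('front,+y',508,66),('back,+y',478,273)]: q[n]=px(d,u,v,.018)[:2]; print(n,q[n].round(4))
a,b,c=q.values(); print('centre',(a+c)/2,np.linalg.norm(a-b),np.linalg.norm(c-b),np.degrees(np.arctan2(*(b-a)[::-1])),np.degrees(np.arctan2(*(c-b)[::-1])))
E
```

```text
front,-y [ 0.4021 -0.5368]
front,+y [ 0.3709 -0.2238]
back,+y [ 0.584  -0.1989]
centre [ 0.49308231 -0.36785509] 0.3145911407127101 0.2146312888028903 95.7048930286425 6.6560141571529705
```

>>> drive_tool:
  claw: [30,30,30,30,30,30,30,30]
  slide:
    - [0,0,-0.08]
    - [0,0,-0.16]
    - [0,0,-0.24]
    - [0,0,-0.3]
    - [0,0,-0.335]
    - [0,0,-0.345]
    - [0,0,-0.351]
    - [0,0,-0.351]
  yaw: [0,0,0,0,0,0,0,0]

```text
time: 23.33
tool_pos: [0.5003, -0.4299, 0.1904]
tcp_rot: [-0.109, 3.139, -0.001]
wrist_force: [-0.1, 0.2, -0.3]
width: 0.51
grip_force: 46.4
```

>>> drive_tool:
  claw: [50,56,62,66,66,66,66,66]
  slide:
    - [0,0,0]
    - [0,0,0]
    - [0,0,0]
    - [0,0,0]
    - [0,0,0.05]
    - [0,0,0.12]
    - [0,0,0.2]
    - [0,0,0.26]
  yaw: [0,0,0,0,0,0,0,0]

```text
time: 24.0
tool_pos: [0.4996, -0.4312, 0.3232]
tcp_rot: [-0.106, 3.138, -0.003]
wrist_force: [0.4, -0.5, 0.2]
width: 0.771
grip_force: 0.0
```

>>> drive_tool:
  claw: [66,66,66,66,66,66,66,66]
  slide:
    - [0,0,0.08]
    - [0,0.1,0.1]
    - [0.02,0.4,0.1]
    - [0.02,0.4,0.1]
    - [0.02,0.4,0.1]
    - [0.02,0.4,0.1]
    - [0.02,0.4,0.1]
    - [0.02,0.4,0.1]
  yaw: [0,0,0,0,0,0,0,0]

```text
time: 24.67
tool_pos: [0.5095, -0.2291, 0.3705]
tcp_rot: [-0.111, 3.138, -0.001]
wrist_force: [-0.3, -0.3, 0.2]
width: 0.768
grip_force: 0.0
```

```bash
python3 rolls.py w6 .03 .08 .36 .62 -.55 -.2; python3 - <<'E'
from h import *
d=snap('top','t3'); C=cloud(d); hsv=cv2.cvtColor(d['color'],cv2.COLOR_RGB2HSV);z=C[...,2]
for b in [(.36,.62,-.55,-.2),(.46,.64,.05,.32)]:
    m=((z>.03)&(z<.085)&(C[...,0]>b[0])&(C[...,0]<b[1])&(C[...,1]>b[2])&(C[...,1]<b[3])&(hsv[...,1]>60)&(hsv[...,0]<25)).astype(np.uint8)
    k,l,st,_=cv2.connectedComponentsWithStats(m)
    for i in range(1,k):
        if st[i,4]>40:
            p=C[l==i]; r=cv2.minAreaRect((p[:,:2]*1000).astype(np.float32)); print(st[i],np.round(r[0],1),np.round(r[1],1),round(r[2],1),'z',np.percentile(p[:,2],[50,95]).round(4))
E
```

```text
[  65   92   56  103 4499] [ 480.1 -410.9] [98.1 40.2] 1.6 ztop 0.0486
[ 0.509556   -0.23038125  0.37051279] theta 93.9741011661439
[426 203  13  21 203] [ 497.7 -404.3] [36.2 69.3] 68.5 z [0.0444 0.0508]
[220 206  18  35 496] [538.3 250.8] [114.   51.7] 3.6 z [0.0723 0.0809]
```

>>> drive_tool:
  claw: [66,66,66,66,66,66,66,66]
  slide:
    - [0.03,0.44,0]
    - [0.03,0.44,0]
    - [0.03,0.44,0]
    - [0.03,0.44,0]
    - [0.03,0.44,0]
    - [0.03,0.44,0]
    - [0.03,0.44,0]
    - [0.03,0.44,0]
  yaw: [0,0,0,0,0,0,0,0]

```text
time: 25.43
tool_pos: [0.5249, -0.0115, 0.3698]
tcp_rot: [-0.107, 3.14, -0.002]
wrist_force: [0.3, -0.5, -0.1]
width: 0.774
grip_force: 0.0
```

>>> drive_tool:
  claw: [66,66,66,66,66,66,66,66]
  slide:
    - [0.02,0.44,0]
    - [0.02,0.44,0]
    - [0.02,0.44,0]
    - [0.02,0.44,0]
    - [0.02,0.44,0]
    - [0.02,0.44,0]
    - [0.02,0.44,0]
    - [0.02,0.44,0]
  yaw: [0,0,0,0,0,0,0,0]

```text
time: 26.1
tool_pos: [0.5352, 0.2079, 0.3693]
tcp_rot: [0.106, -3.139, 0.002]
wrist_force: [-0.8, -0.2, -0.4]
width: 0.771
grip_force: 0.0
```

```bash
python3 rolls.py w7 .055 .09 .47 .63 .05 .32
```

```text
[ 300  140   52  106 4678] [530.4 249. ] [95.8 44.2] 3.3 ztop 0.0781
[0.5351022  0.20727411 0.36935748] theta -266.20367148228786
```

>>> drive_tool:
  claw: [64,64,64,64,64,64,64,64]
  slide:
    - [-0.006,0.083,0]
    - [-0.006,0.083,-0.08]
    - [-0.006,0.083,-0.16]
    - [-0.006,0.083,-0.22]
    - [-0.006,0.083,-0.27]
    - [-0.006,0.083,-0.31]
    - [-0.006,0.083,-0.31]
    - [-0.006,0.083,-0.31]
  yaw: [0,0,0,0,0,0,0,0]

```text
time: 26.82
tool_pos: [0.532, 0.2482, 0.214]
tcp_rot: [0.102, -3.139, 0.002]
wrist_force: [-0.3, 0.4, -0.8]
width: 0.752
grip_force: 0.0
```

>>> drive_tool:
  claw: [30,30,30,30,30,30,30,30]
  slide:
    - [0,0,0]
    - [0,0,0]
    - [0,0,0]
    - [0,0,0]
    - [0,0,0]
    - [0,0,0]
    - [0,0,0]
    - [0,0,0]
  yaw: [0,0,0,0,0,0,0,0]
  newtons: 45

```text
time: 27.48
tool_pos: [0.5318, 0.2505, 0.2155]
tcp_rot: [-0.107, 3.139, -0.001]
wrist_force: [0.5, -3.7, 5.5]
width: 0.506
grip_force: 47.9
```

>>> drive_tool:
  claw: [30,30,30,30,30,30,30,30]
  slide:
    - [0,0,0.02]
    - [0,0,0.06]
    - [0,0,0.12]
    - [0,0,0.18]
    - [0,0,0.24]
    - [0,0,0.3]
    - [0,0,0.3]
    - [0,0,0.3]
  yaw: [0,0,0,0,0,0,0,0]

```text
time: 28.15
tool_pos: [0.5319, 0.2514, 0.3675]
tcp_rot: [-0.107, 3.135, 0.004]
wrist_force: [-0.1, -0.8, -1.5]
width: 0.506
grip_force: 47.2
```

>>> drive_tool:
  claw: [30,30,30,30,30,30,30,30]
  slide:
    - [-0.03,-0.363,0]
    - [-0.03,-0.363,0]
    - [-0.03,-0.363,0]
    - [-0.03,-0.363,0]
    - [-0.03,-0.363,0]
    - [-0.03,-0.363,0]
    - [-0.03,-0.363,0]
    - [-0.03,-0.363,0]
  yaw: [0,0,0,0,0,0,0,0]

```text
time: 28.82
tool_pos: [0.516, 0.0697, 0.3633]
tcp_rot: [0.106, -3.137, -0.001]
wrist_force: [-0.2, -0.2, -0.8]
width: 0.508
grip_force: 47.2
```

>>> drive_tool:
  claw: [30,30,30,30,30,30,30,30]
  slide:
    - [-0.03,-0.363,0]
    - [-0.03,-0.363,0]
    - [-0.03,-0.363,0]
    - [-0.03,-0.363,0]
    - [-0.03,-0.363,0]
    - [-0.03,-0.363,0]
    - [-0.03,-0.363,0]
    - [-0.03,-0.363,0]
  yaw: [0,0,0,0,0,0,0,0]

```text
time: 29.48
tool_pos: [0.5018, -0.1109, 0.3642]
tcp_rot: [0.108, -3.139, -0.002]
wrist_force: [-0.2, 0.2, -1.1]
width: 0.508
grip_force: 47.2
```

>>> drive_tool:
  claw: [30,30,30,30,30,30,30,30]
  slide:
    - [-0.03,-0.363,0]
    - [-0.03,-0.363,0]
    - [-0.03,-0.363,0]
    - [-0.03,-0.363,0]
    - [-0.03,-0.363,0]
    - [-0.03,-0.363,0]
    - [-0.03,-0.363,0]
    - [-0.03,-0.363,0]
  yaw: [0,0,0,0,0,0,0,0]

```text
time: 30.15
tool_pos: [0.487, -0.292, 0.3643]
tcp_rot: [0.109, -3.139, -0.002]
wrist_force: [-0.4, 0.2, -1.2]
width: 0.504
grip_force: 47.2
```

```bash
python3 rolls.py w8 .025 .08 .36 .62 -.55 -.33;python3 rolls.py w8b .1 .27 .36 .62 -.55 -.2
```

```text
[ 131  122   52  101 4321] [ 480.  -410.7] [98.8 39.8] 2.3 ztop 0.0484
[ 0.48695609 -0.29181866  0.36434159] theta -265.99429075904817
[  227   167   105   189 17435] [ 478.6 -292.7] [82.9 46.4] 4.2 ztop 0.227
[ 0.48690102 -0.29186162  0.36444962] theta -265.9825847562007
```

>>> drive_tool:
  claw: [30,30,30,30,30,30,30,30]
  slide:
    - [0,0,-0.08]
    - [0,0,-0.16]
    - [0,0,-0.24]
    - [0,0,-0.3]
    - [0,0,-0.335]
    - [0,0,-0.346]
    - [0,0,-0.354]
    - [0,0,-0.354]
  yaw: [0,0,0,0,0,0,0,0]

```text
time: 30.92
tool_pos: [0.487, -0.2932, 0.188]
tcp_rot: [-0.108, 3.139, -0.0]
wrist_force: [0.2, 0.7, -1.3]
width: 0.507
grip_force: 47.2
```

>>> drive_tool:
  claw: [47,52,58,62,62,62,62,62]
  slide:
    - [0,0,0]
    - [0,0,0]
    - [0,0,0]
    - [0,0,0]
    - [0,0,0.05]
    - [0,0,0.12]
    - [0,0,0.2]
    - [0,0,0.28]
  yaw: [0,0,0,0,0,0,0,0]

```text
time: 31.58
tool_pos: [0.4859, -0.2936, 0.3291]
tcp_rot: [0.106, -3.139, -0.001]
wrist_force: [0.7, -0.9, 0.4]
width: 0.728
grip_force: 0.0
```

>>> drive_tool:
  claw: [50,50,50,50,50,50,50,50]
  slide:
    - [0,0.1,0.1]
    - [0,0.3,0.2]
    - [0,0.5,0.26]
    - [0,0.5,0.26]
    - [0,0.5,0.26]
    - [0,0.5,0.26]
    - [0,0.5,0.26]
    - [0,0.5,0.26]
  yaw: [-0.2,-0.2,-0.2,-0.2,-0.2,-0.2,-0.2,-0.2]

```text
time: 32.25
tool_pos: [0.4867, -0.0389, 0.4626]
tcp_rot: [0.859, 3.014, 0.007]
wrist_force: [0.8, 0.4, 0.5]
width: 0.583
grip_force: 0.0
```

```bash
python3 - <<'E'
from h import *
s=bot.read_state(); print(s['tool_pos'],s['tcp_rot'])
for cam,n in(('top','t4'),('scene','s4')):
    d=snap(cam,n); C=cloud(d); hsv=cv2.cvtColor(d['color'],cv2.COLOR_RGB2HSV);z=C[...,2]
    for b in [(.36,.62,-.55,-.2),(.46,.64,.03,.32)]:
        m=((z>.025)&(z<.085)&(C[...,0]>b[0])&(C[...,0]<b[1])&(C[...,1]>b[2])&(C[...,1]<b[3])&(hsv[...,1]>60)&(hsv[...,0]<25)).astype(np.uint8)
        k,l,st,_=cv2.connectedComponentsWithStats(m)
        for i in range(1,k):
            if st[i,4]>60:
                p=C[l==i]; r=cv2.minAreaRect((p[:,:2]*1000).astype(np.float32)); print(cam,st[i],np.round(r[0],1),np.round(r[1],1),round(r[2],1),'z',np.percentile(p[:,2],[50,95]).round(4))
a=cv2.resize(cv2.imread('pics/t4.png')[80:280,180:500],None,fx=2.4,fy=2.4,interpolation=2);cv2.imwrite('pics/c7.png',a)
E
```

```text
[ 0.48668698 -0.03890514  0.46259567] [0.85944064 3.01448189 0.00721199]
top [425 202  18  31 395] [ 483.2 -412.9] [98.3 45.6] 2.0 z [0.0444 0.0512]
top [389 204  18  31 393] [ 490.8 -295. ] [100.6  45.6] 3.0 z [0.0438 0.052 ]
scene [154 313  39  29 693] [ 490.  -291.1] [97.9 44.3] 2.7 z [0.0449 0.0506]
scene [117 352  41  33 811] [ 483.3 -409.2] [97.9 44. ] 2.0 z [0.0449 0.0504]
scene [288 156  35  18 191] [518.2 308.5] [111.1  11. ] 4.0 z [0.0668 0.0824]
```

View pics/c7.png

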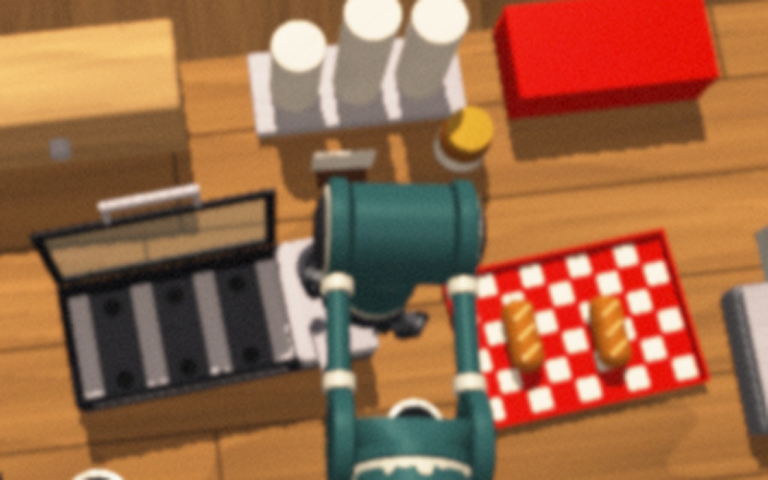

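>>> drive_tool:
  claw: [40,40,40,40,40,40,40,40]
  slide:
    - [0,0.05,0.1]
    - [0,0.1,0.12]
    - [0.1,0.22,0.12]
    - [0.1,0.22,0.12]
    - [0.1,0.22,0.12]
    - [0.1,0.22,0.12]
    - [0.1,0.22,0.12]
    - [0.1,0.22,0.12]
  yaw: [-0.295,-0.295,-0.295,-0.295,-0.295,-0.295,-0.295,-0.295]

```text
time: 33.02
tool_pos: [0.5369, 0.0648, 0.5163]
tcp_rot: [-2.135, -2.304, 0.003]
wrist_force: [-0.3, 0.5, -0.4]
width: 0.469
grip_force: 0.0
```

>>> drive_tool:
  claw: [40,40,40,40,40,40,40,40]
  slide:
    - [0.236,0.212,0]
    - [0.236,0.212,0]
    - [0.236,0.212,0]
    - [0.236,0.212,0]
    - [0.236,0.212,0]
    - [0.236,0.212,0]
    - [0.236,0.212,0]
    - [0.236,0.212,0]
  yaw: [0,0,0,0,0,0,0,0]

```text
time: 33.68
tool_pos: [0.654, 0.1705, 0.5175]
tcp_rot: [-2.129, -2.31, 0.002]
wrist_force: [0.6, 0.1, 0.0]
width: 0.468
grip_force: 0.0
```

```bash
python3 - <<'E'
from h import *
s=bot.read_state(); t=s['tcp_rot'];print(s['tool_pos'],t,np.degrees(2*np.arctan2(t[1],t[0]))-90)
d=snap('wrist','w9'); P=cloud(d).reshape(-1,3);x,y,z=P.T
for y0 in np.arange(.12,.25,.02):
    m=(z>.275)&(z<.31)&(x>.6)&(x<.7)&(abs(y-y0)<.003)
    if m.sum(): print(y0.round(3),m.sum(),x[m].min().round(4),x[m].max().round(4),z[m].max().round(4))
E
```

```text
[0.65404653 0.17048883 0.51753556] [-2.12868992e+00 -2.31036778e+00  1.54076567e-03] -355.3127130382424
0.12 102 0.6525 0.6637 0.2905
0.14 131 0.6502 0.662 0.2904
0.16 140 0.6487 0.6602 0.2905
0.18 143 0.6472 0.6587 0.2901
0.2 166 0.6458 0.6574 0.2905
0.22 180 0.6436 0.6556 0.2907
```

>>> drive_tool:
  claw: [40,40,40,40,40,3,3,3]
  slide:
    - [0,0.013,-0.03]
    - [0,0.013,-0.09]
    - [0,0.013,-0.13]
    - [0,0.013,-0.146]
    - [0,0.013,-0.146]
    - [0,0.013,-0.146]
    - [0,0.013,-0.146]
    - [0,0.013,-0.146]
  yaw: [0,0,0,0,0,0,0,0]
  newtons: 50

```text
time: 34.4
tool_pos: [0.6534, 0.1784, 0.4473]
tcp_rot: [-2.126, -2.311, 0.002]
wrist_force: [-9.2, -1.0, 4.1]
width: 0.115
grip_force: 48.9
```

>>> drive_tool:
  claw: [3,3,3,3,3]
  slide:
    - [0,0,0]
    - [0,0,0]
    - [0,0,0]
    - [0,0,0]
    - [0,0,0]
  yaw: [0,0,0,0,0]

```text
time: 34.82
tool_pos: [0.6534, 0.1784, 0.4473]
tcp_rot: [-2.126, -2.312, 0.002]
wrist_force: [-7.1, -1.7, 4.2]
width: 0.116
grip_force: 48.9
```

```bash
python3 arc.py 1.7 0 32
```

```text
[[-0.021, -0.002, 0.003], [-0.042, -0.004, 0.004], [-0.063, -0.005, 0.004], [-0.084, -0.007, 0.004], [-0.104, -0.009, 0.002], [-0.125, -0.011, -0.001], [-0.146, -0.012, -0.005], [-0.166, -0.014, -0.011]] 1.275
[[-0.02, -0.002, -0.006], [-0.04, -0.003, -0.014], [-0.059, -0.005, -0.022], [-0.078, -0.007, -0.031], [-0.096, -0.008, -0.042], [-0.114, -0.01, -0.053], [-0.131, -0.011, -0.065], [-0.147, -0.013, -0.078]] 0.85
[[-0.016, -0.001, -0.014], [-0.031, -0.003, -0.029], [-0.045, -0.004, -0.044], [-0.058, -0.005, -0.061], [-0.07, -0.006, -0.078], [-0.082, -0.007, -0.095], [-0.092, -0.008, -0.113], [-0.102, -0.009, -0.132]] 0.425
[[-0.009, -0.001, -0.019], [-0.016, -0.001, -0.039], [-0.022, -0.002, -0.059], [-0.028, -0.002, -0.079], [-0.032, -0.003, -0.1], [-0.035, -0.003, -0.121], [-0.037, -0.003, -0.142], [-0.038, -0.003, -0.163]] 0.0
```

>>> drive_tool:
  claw: [3,3,3,3,3,3,3,3]
  slide:
    - [-0.021,-0.002,0.003]
    - [-0.042,-0.004,0.004]
    - [-0.063,-0.005,0.004]
    - [-0.084,-0.007,0.004]
    - [-0.104,-0.009,0.002]
    - [-0.125,-0.011,-0.001]
    - [-0.146,-0.012,-0.005]
    - [-0.166,-0.014,-0.011]
  yaw: [0,0,0,0,0,0,0,0]

```text
time: 35.48
tool_pos: [0.5713, 0.1715, 0.4428]
tcp_rot: [2.124, 2.309, 0.009]
wrist_force: [2.0, -1.1, 10.2]
width: 0.117
grip_force: 51.9
```

>>> drive_tool:
  claw: [3,3,3,3,3,3,3,3]
  slide:
    - [-0.02,-0.002,-0.006]
    - [-0.04,-0.003,-0.014]
    - [-0.059,-0.005,-0.022]
    - [-0.078,-0.007,-0.031]
    - [-0.096,-0.008,-0.042]
    - [-0.114,-0.01,-0.053]
    - [-0.131,-0.011,-0.065]
    - [-0.147,-0.013,-0.078]
  yaw: [0,0,0,0,0,0,0,0]

```text
time: 36.15
tool_pos: [0.4971, 0.1653, 0.4011]
tcp_rot: [2.126, 2.312, 0.003]
wrist_force: [1.0, 1.0, 4.6]
width: 0.119
grip_force: 54.8
```

>>> drive_tool:
  claw: [3,3,3,3,3,3,3,3]
  slide:
    - [-0.016,-0.001,-0.014]
    - [-0.031,-0.003,-0.029]
    - [-0.045,-0.004,-0.044]
    - [-0.058,-0.005,-0.061]
    - [-0.07,-0.006,-0.078]
    - [-0.082,-0.007,-0.095]
    - [-0.092,-0.008,-0.113]
    - [-0.102,-0.009,-0.132]
  yaw: [0,0,0,0,0,0,0,0]

```text
time: 36.82
tool_pos: [0.4463, 0.161, 0.3332]
tcp_rot: [-2.126, -2.311, -0.001]
wrist_force: [2.2, 4.6, 1.4]
width: 0.115
grip_force: 57.9
```

>>> drive_tool:
  claw: [3,3,3,3,3,3,3,3]
  slide:
    - [-0.009,-0.001,-0.019]
    - [-0.016,-0.001,-0.039]
    - [-0.022,-0.002,-0.059]
    - [-0.028,-0.002,-0.079]
    - [-0.032,-0.003,-0.1]
    - [-0.035,-0.003,-0.121]
    - [-0.037,-0.003,-0.142]
    - [-0.038,-0.003,-0.162]
  yaw: [0,0,0,0,0,0,0,0]

```text
time: 37.48
tool_pos: [0.4269, 0.1594, 0.2515]
tcp_rot: [-2.126, -2.31, 0.002]
wrist_force: [-1.4, 6.4, 1.6]
width: 0.117
grip_force: 61.4
```

>>> drive_tool:
  claw: [3,3,3,3]
  slide:
    - [0,0,-0.002]
    - [0,0,-0.004]
    - [0,0,-0.006]
    - [0,0,-0.006]
  yaw: [0,0,0,0]

```text
time: 37.82
tool_pos: [0.4269, 0.1594, 0.2485]
tcp_rot: [-2.126, -2.31, 0.003]
wrist_force: [-0.5, 6.2, -0.2]
width: 0.114
grip_force: 61.2
```

>>> drive_tool:
  claw: [3,3,3,3]
  slide:
    - [0,0,-0.002]
    - [0,0,-0.004]
    - [0,0,-0.004]
    - [0,0,-0.004]
  yaw: [0,0,0,0]

```text
time: 38.15
tool_pos: [0.427, 0.1594, 0.2478]
tcp_rot: [-2.125, -2.31, 0.003]
wrist_force: [-5.4, 5.5, 9.7]
width: 0.114
grip_force: 62.2
```

>>> drive_tool:
  claw: [3,3,30,30,30,30,30,30]
  slide:
    - [0,0,-0.002]
    - [0,0,-0.002]
    - [0,0,0]
    - [0,0,0]
    - [0,0,0.04]
    - [0,0,0.12]
    - [0,0,0.2]
    - [0,0,0.28]
  yaw: [0,0,0,0,0,0,0,0]

```text
time: 38.82
tool_pos: [0.4271, 0.1584, 0.3874]
tcp_rot: [-2.126, -2.311, 0.008]
wrist_force: [1.4, -0.8, 0.1]
width: 0.352
grip_force: 0.0
```

>>> drive_tool:
  claw: [60,60,60,60,60,60,60,60]
  slide:
    - [0.066,-0.357,0.02]
    - [0.066,-0.357,0.02]
    - [0.066,-0.357,0.02]
    - [0.066,-0.357,0.02]
    - [0.066,-0.357,0.02]
    - [0.066,-0.357,0.02]
    - [0.066,-0.357,0.02]
    - [0.066,-0.357,0.02]
  yaw: [0.26,0.26,0.26,0.26,0.26,0.26,0.26,0.26]

```text
time: 39.48
tool_pos: [0.4605, -0.021, 0.3964]
tcp_rot: [-1.028, -2.965, 0.003]
wrist_force: [-0.1, -0.2, 0.1]
width: 0.702
grip_force: 0.0
```

>>> drive_tool:
  claw: [60,60,60,60,60,60,60,60]
  slide:
    - [0,0,0]
    - [0,0,0]
    - [0,0,0]
    - [0,0,0]
    - [0,0,0]
    - [0,0,0]
    - [0,0,0]
    - [0,0,0]
  yaw: [0.26,0.26,0.26,0.26,0.26,0.26,0.26,0.26]

```text
time: 40.15
tool_pos: [0.4604, -0.0198, 0.3964]
tcp_rot: [0.232, -3.13, 0.001]
wrist_force: [-0.1, 0.6, 0.5]
width: 0.703
grip_force: 0.0
```

```bash
python3 - <<'E'
from h import *
s=bot.read_state(); t=s['tcp_rot'];print(s['tool_pos'],np.degrees(2*np.arctan2(t[1],t[0]))-90)
d=snap('wrist','w10'); P=cloud(d).reshape(-1,3);x,y,z=P.T
s=(z>.135)&(z<.15)&(abs(x-.46)<.03)&(abs(y+.02)<.03); r=cv2.minAreaRect((P[s][:,:2]*1000).astype(np.float32));print('post',s.sum(),r)
d0=load('scene0');d1=snap('scene','s5')
for D in(d0,d1):
    Q=cloud(D).reshape(-1,3);x,y,z=Q.T
    a=.085;X=(x-.6241)*np.cos(a)+(y-.1738)*np.sin(a);Y=-(x-.6241)*np.sin(a)+(y-.1738)*np.cos(a)
    m=(X<-.14)&(X>-.155)&(abs(Y)<.13)&(z>.08)&(z<.12); print(m.sum(),np.median(z[m]))
    m=(X<-.185)&(X>-.21)&(abs(Y)<.05)&(z>.08)&(z<.12); print('bar',m.sum(),np.percentile(z[m],[50,90]))
E
```

```text
[ 0.46038798 -0.01976992  0.39644022] -261.5361060144885
post 343 ((459.0469665527344, -21.140705108642578), (15.1848783493042, 15.25287914276123), 82.33922576904297)
384 0.09710047519267112
bar 125 [0.09822397 0.10150721]
395 0.09682881966269308
bar 124 [0.09795111 0.10106938]
```

>>> drive_tool:
  claw: [60,60,60,60,60,60,60,60]
  slide:
    - [-0.003,-0.003,0]
    - [-0.003,-0.003,-0.08]
    - [-0.003,-0.003,-0.16]
    - [-0.003,-0.003,-0.2]
    - [-0.003,-0.003,-0.222]
    - [-0.003,-0.003,-0.222]
    - [-0.003,-0.003,-0.222]
    - [-0.003,-0.003,-0.222]
  yaw: [0,0,0,0,0,0,0,0]

```text
time: 40.92
tool_pos: [0.4605, -0.021, 0.289]
tcp_rot: [-0.229, 3.13, -0.001]
wrist_force: [1.3, 1.0, 1.0]
width: 0.703
grip_force: 0.0
```

>>> drive_tool:
  claw: [5,5,5,5,5,5,5]
  slide:
    - [0,0,0]
    - [0,0,0]
    - [0,0,0]
    - [0,0,0]
    - [0,0,0]
    - [0,0,0]
    - [0,0,0]
  yaw: [0,0,0,0,0,0,0]
  newtons: 25

```text
time: 41.5
tool_pos: [0.4599, -0.0208, 0.2882]
tcp_rot: [-0.229, 3.132, -0.0]
wrist_force: [-2.6, -0.5, 6.2]
width: 0.176
grip_force: 26.3
```

```bash
python3 - <<'E'
from h import *
s=bot.read_state(); p=s['tool_pos']; print(p,s['wrist_force'],s['width'])
c=np.array([.5184,-.0129]); v=p[:2]-c; r=np.hypot(*v);a=np.arctan2(v[1],v[0])%(2*np.pi);print(r,np.degrees(a))
r=.06; n=18; A=np.linspace(a,np.radians(94.),n+1); print('deg/row',np.degrees(A[1]-A[0]),(A[1]-A[0])/np.pi)
f=lambda b: np.array([np.cos(b),np.sin(b)])*r/.5
for i in range(0,n,8): print([[*(f(b)-f(A[i])).round(4),0] for b in A[i+1:i+9]],[round((b-A[i])/np.pi,3) for b in A[i+1:i+9]])
E
```

```text
[ 0.4598864  -0.0208143   0.28817588] [-2.55700163 -0.47593158  6.22479196] 0.1755933397538699
0.05904639841187274 187.7028340555575
deg/row -5.205713003086539 -0.02892062779492522
[[np.float64(-0.001), np.float64(0.0109), 0], [np.float64(-0.0009), np.float64(0.0218), 0], [np.float64(0.0001), np.float64(0.0326), 0], [np.float64(0.002), np.float64(0.0433), 0], [np.float64(0.005), np.float64(0.0538), 0], [np.float64(0.0089), np.float64(0.064), 0], [np.float64(0.0137), np.float64(0.0738), 0], [np.float64(0.0194), np.float64(0.0831), 0]] [np.float64(-0.029), np.float64(-0.058), np.float64(-0.087), np.float64(-0.116), np.float64(-0.145), np.float64(-0.174), np.float64(-0.202), np.float64(-0.231)]
[[np.float64(0.0065), np.float64(0.0088), 0], [np.float64(0.0137), np.float64(0.0169), 0], [np.float64(0.0217), np.float64(0.0243), 0], [np.float64(0.0303), np.float64(0.031), 0], [np.float64(0.0395), np.float64(0.0369), 0], [np.float64(0.0492), np.float64(0.0419), 0], [np.float64(0.0593), np.float64(0.046), 0], [np.float64(0.0697), np.float64(0.0492), 0]] [np.float64(-0.029), np.float64(-0.058), np.float64(-0.087), np.float64(-0.116), np.float64(-0.145), np.float64(-0.174), np.float64(-0.202), np.float64(-0.231)]
[[np.float64(0.0107), np.float64(0.0022), 0], [np.float64(0.0215), np.float64(0.0035), 0]] [np.float64(-0.029), np.float64(-0.058)]
```

>>> drive_tool:
  claw: [5,5,5,5,5,5,5,5]
  slide:
    - [-0.001,0.011,0]
    - [-0.001,0.022,0]
    - [0,0.0326,0]
    - [0.002,0.0433,0]
    - [0.005,0.054,0]
    - [0.009,0.064,0]
    - [0.0137,0.074,0]
    - [0.0194,0.083,0]
  yaw: [-0.029,-0.058,-0.087,-0.116,-0.145,-0.174,-0.202,-0.231]

```text
time: 42.17
tool_pos: [0.4695, 0.0207, 0.2882]
tcp_rot: [0.903, 3.008, -0.001]
wrist_force: [-1.1, -1.1, 6.2]
width: 0.175
grip_force: 26.5
```

>>> drive_tool:
  claw: [5,5,5,5,5,5,5,5]
  slide:
    - [0.0065,0.009,0]
    - [0.0137,0.017,0]
    - [0.0217,0.0243,0]
    - [0.03,0.031,0]
    - [0.0395,0.037,0]
    - [0.049,0.042,0]
    - [0.059,0.046,0]
    - [0.07,0.049,0]
  yaw: [-0.029,-0.058,-0.087,-0.116,-0.145,-0.174,-0.202,-0.231]

```text
time: 42.83
tool_pos: [0.5044, 0.045, 0.2881]
tcp_rot: [1.913, 2.492, -0.001]
wrist_force: [-3.0, -2.6, 7.8]
width: 0.176
grip_force: 26.6
```

>>> drive_tool:
  claw: [5,5,5]
  slide:
    - [0.0107,0.002,0]
    - [0.0215,0.0035,0]
    - [0.0215,0.0035,0]
  yaw: [-0.029,-0.058,-0.058]

```text
time: 43.08
tool_pos: [0.5146, 0.0467, 0.288]
tcp_rot: [-2.129, -2.307, 0.005]
wrist_force: [-6.4, -2.4, 9.8]
width: 0.174
grip_force: 26.9
```

>>> drive_tool:
  claw: [5,5,5]
  slide:
    - [0.003,0,0]
    - [0.006,0,0]
    - [0.006,0,0]
  yaw: [0,0,0]

```text
time: 43.33
tool_pos: [0.5157, 0.0467, 0.2879]
tcp_rot: [-2.122, -2.308, 0.01]
wrist_force: [-13.9, -1.2, 16.2]
width: 0.178
grip_force: 27.9
```

>>> drive_tool:
  claw: [60,60,60,60,60,60,60,60]
  slide:
    - [0,0,0]
    - [0,0,0]
    - [0,0,0]
    - [0,0,0.04]
    - [0,0,0.1]
    - [0,0,0.18]
    - [0,0,0.24]
    - [0,0,0.24]
  yaw: [0,0,0,0,0,0,0,0]

```text
time: 44.0
tool_pos: [0.5204, 0.0471, 0.415]
tcp_rot: [2.12, 2.305, 0.015]
wrist_force: [0.7, -0.1, 1.8]
width: 0.703
grip_force: 0.0
```

>>> drive_tool:
  claw: [60,60,60,60,60,60,60,60]
  slide:
    - [-0.1,0,0.1]
    - [-0.1,0,0.1]
    - [-0.1,0,0.1]
    - [-0.1,0,0.1]
    - [-0.1,0,0.1]
    - [-0.1,0,0.1]
    - [-0.1,0,0.1]
    - [-0.1,0,0.1]
  yaw: [0,0,0,0,0,0,0,0]

```text
time: 44.67
tool_pos: [0.4682, 0.0469, 0.4558]
tcp_rot: [-2.126, -2.311, 0.002]
wrist_force: [0.1, 0.8, -0.3]
width: 0.705
grip_force: 0.0
```

```bash
python3 - <<'E'
from h import *
d=snap('wrist','w11'); P=cloud(d).reshape(-1,3);x,y,z=P.T
def rc(P,s): return s.sum(),cv2.minAreaRect((P[s][:,:2]*1000).astype(np.float32)) if s.sum()>5 else None
print('post',rc(P,(z>.135)&(z<.15)&(abs(x-.513)<.03)&(abs(y-.047)<.03)))
print('dial',rc(P,(z>.122)&(z<.14)&(abs(x-.6)<.04)&(abs(y+.03)<.04)))
d=snap('scene','s6'); P=cloud(d).reshape(-1,3);x,y,z=P.T
print('dial',rc(P,(z>.122)&(z<.14)&(abs(x-.6)<.04)&(abs(y+.03)<.04)))
t0=load('top0');t1=snap('top','t6')
cv2.imwrite('pics/c8.png',cv2.resize(cv2.imread('pics/s6.png'),None,fx=1.4,fy=1.4,interpolation=2))
E
```

```text
post (np.int64(230), ((513.5673828125, 47.03007507324219), (15.31498908996582, 14.803430557250977), 73.31318664550781))
dial (np.int64(536), ((599.868408203125, -30.8319091796875), (41.39491271972656, 13.795380592346191), 4.993834018707275))
dial (np.int64(119), ((599.2227783203125, -29.707353591918945), (44.82786560058594, 14.114713668823242), 3.8834617137908936))
```

View pics/c8.png

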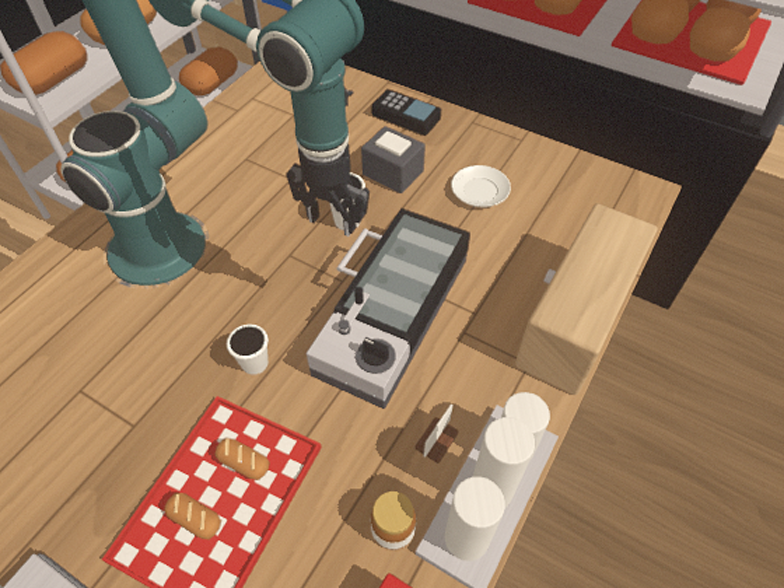

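```bash
python3 -c "
from workcell import bot
print(bot.finish_job())"
```

```text
the job is handed in; nothing more can be done
None
```

The job is handed in, and the last camera check showed everything as asked: dial off, both rolls (only two were in this run) lying flat inside the red tray's rim, lid fully shut and latch fully across it.

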